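# Clear up the filling bench: tip the boxes down, brush the pot, put tools away

### The job

Clear up after filling. First lay both tool boxes down: push each one high on its open side so that its foot meets the edge of the plywood board and it tips over onto its back, flat on the board with the open tray upwards. Then take the long pot brush from its stand, brush out the white pot with three full strokes, each down to the pot's floor and up again to near the rim, and stand it back head down in its stand; lay every filling knife flat in the brown box's tray and every flat brush in the blue box's tray (before or after the brushing), leaving pot and stand upright and the jar, tape and sanding block alone.

Things in the scene. Friction and masses are not known exactly. Their poses are not given: they have to be found in the camera images.
- board: Plywood board screwed flat to the bench (fixed), 310 (x) x 240 (y) x 15 mm thick. Origin at the centre of its underside on the bench, z up. Its +y edge, 120 mm from the origin, is the stop that the boxes' feet meet. The two boxes stand side by side along it, 20 to 30 mm apart, either one first.
- brown_box: Brown wooden artist's box with brass corners, for filling knives, loose, 0.45 to 0.8 kg, standing on its end 4 to 27 mm clear of the board's +y edge: 240 mm high, 130 wide, 90 deep (too big to grip). Origin at the centre of the end it stands on; own z up its length, y across its width, x through its depth from the open side (x -45 mm, facing away from the board) to the closed back (x +45 mm).
- brown_box_tray (a point): Centre of the brown box's tray floor (cork), at x -1, y 0, z 101.5 mm in the box's frame. The open tray is 44 mm deep (floor at x -1, rim at x -45 mm), inside from z 8 to 195 and y -57 to +57 mm, walls 8 mm; behind it a shut drawer, of no use here. Once the box lies on the board the tray floor is 61 mm and the rim 105 mm above the bench.
- brown_box_face (a point): Centre of the flat face, 114 x 45 mm, of a closed compartment high on the brown box's open side (x -45, y 0, z 217.5 mm in the box's frame): push here, along the box's own x. The box falls by itself once leaned 20 degrees; its foot end then overhangs the board's edge by 15 to 40 mm.
- blue_box: Blue-painted artist's box with brass corners, for flat brushes, loose, 0.45 to 0.8 kg, standing on its end 4 to 27 mm clear of the board's +y edge: 240 mm high, 130 wide, 90 deep (too big to grip). Origin at the centre of the end it stands on; own z up its length, y across its width, x through its depth from the open side (x -45 mm, facing away from the board) to the closed back (x +45 mm).
- blue_box_tray (a point): Centre of the blue box's tray floor (grey felt), at x -1, y 0, z 101.5 mm in the box's frame. The open tray is 44 mm deep (floor at x -1, rim at x -45 mm), inside from z 8 to 195 and y -57 to +57 mm, walls 8 mm; behind it a shut drawer, of no use here. Once the box lies on the board the tray floor is 61 mm and the rim 105 mm above the bench.
- blue_box_face (a point): Centre of the flat face, 114 x 45 mm, of a closed compartment high on the blue box's open side (x -45, y 0, z 217.5 mm in the box's frame): push here, along the box's own x. The box falls by itself once leaned 20 degrees; its foot end then overhangs the board's edge by 15 to 40 mm.
- pot: White plastic mixing pot with dried filler in it, loose, 250 g, upright: 100 mm high, outside diameter 80 mm at the foot and 90 at the rim, wall 4, floor 5 mm thick, open at the top. Origin at the centre of its underside.
- stand: Blue glazed brush stand, an open cup, loose, 700 g: 85 mm high, outside diameter 74 mm at the foot and 70 at the rim, wall 6 mm (bore 58 mm wide at the rim), floor 6 mm thick. Origin at the centre of its underside. Pot and stand may have changed places.
- brush: Long pot brush, about 90 g, standing upright head down in the stand: 230 mm long. Grey bristle head 43 mm across (its firm core 38 mm) from z = 0 to 70 mm, thin steel stem to 130 mm, red round handle 19 mm thick from 130 to 230 mm. Origin at the centre of the head's lower end, z along it to the handle's end.
- brush_tip (a point): Centre of the lower end of the bristle head (the brush's origin).
- brush_grip (a point): Middle of the red handle, 180 mm from the brush tip.
- knife1: Filling knife with a black handle, flat on the bench (may be absent), 90 g, 165 mm long: handle 100 long, 20 wide, 22 high; steel blade 65 long, 34 wide, 3 thick, at 11 mm height. Origin on its underside; own x runs from the handle (x -75 to 25 mm) to the blade's end (x 90 mm), z up. Balances near its origin: grip across the handle at x = -5 to -25 mm.
- knife2: Filling knife with a green handle, flat on the bench (may be absent), 90 g, 165 mm long: handle 100 long, 20 wide, 22 high; steel blade 65 long, 34 wide, 3 thick, at 11 mm height. Origin on its underside; own x runs from the handle (x -75 to 25 mm) to the blade's end (x 90 mm), z up. Balances near its origin: grip across the handle at x = -5 to -25 mm.
- flat1: Flat paint brush, dry and stiff, with an orange handle, lying flat on the bench (may be absent), 80 g, 165 mm long: handle 100 long, 20 wide, 22 high; head with metal ferrule 65 long, 36 wide, 14 thick, at 11 mm height. Origin on its underside; own x runs from the handle (x -75 to 25 mm) to the head's end (x 90 mm), z up. Balances near its origin: grip across the handle at x = -5 to -25 mm.
- flat2: Flat paint brush, dry and stiff, with a yellow handle, lying flat on the bench (may be absent), 80 g, 165 mm long: handle 100 long, 20 wide, 22 high; head with metal ferrule 65 long, 36 wide, 14 thick, at 11 mm height. Origin on its underside; own x runs from the handle (x -75 to 25 mm) to the head's end (x 90 mm), z up. Balances near its origin: grip across the handle at x = -5 to -25 mm.
- filler_jar: Bystander: closed jar of filler, 90 mm wide, 110 high; leave alone. Origin under its centre.
- tape: Bystander: roll of yellow tape lying flat, 104 mm across, 36 high; leave alone. Origin under its centre.
- sander: Bystander: cork sanding block 110 x 65 x 34 mm; leave alone. Origin under its centre.
Not all that is in view belongs to the job. Leave any orange or yellow look-alike of the brush alone. Leave any pink or purple look-alike of the knife2 alone.

How it is judged (in metres and radians):
On the way, in this order (a step that is already met when the one before it is completed fails the run):
1. both boxes lie on their backs on the board, open trays upwards (angle between brown_box's own z axis and vertical between 1.5 and 1.64 rad and height (world z) of brown_box_tray between 0.052 and 0.07 m and x of brown_box_tray in the frame of board between -0.13 and 0.13 m and y of brown_box_tray in the frame of board between -0.04 and 0.08 m and angle between blue_box's own z axis and vertical between 1.5 and 1.64 rad and height (world z) of blue_box_tray between 0.052 and 0.07 m and x of blue_box_tray in the frame of board between -0.13 and 0.13 m and y of blue_box_tray in the frame of board between -0.04 and 0.08 m), for 0.3 s.
2. first stroke: the brush head is down at the pot's floor (horizontal distance between brush_tip and pot below 0.035 m and z of brush_tip in the frame of pot between -0.005 and 0.025 m), for 0.05 s.
3. first stroke: the head is drawn up towards the pot's rim (tip at least 55 mm above the pot's underside) (horizontal distance between brush_tip and pot below 0.035 m and z of brush_tip in the frame of pot between 0.055 and 0.2 m), for 0.05 s.
4. second stroke: the brush head is down at the pot's floor (all of step 2), for 0.05 s.
5. second stroke: the head is drawn up towards the pot's rim (tip at least 55 mm above the pot's underside) (all of step 3), for 0.05 s.
6. third stroke: the brush head is down at the pot's floor (all of step 4), for 0.05 s.
7. third stroke: the head is drawn up towards the pot's rim (tip at least 55 mm above the pot's underside) (all of step 5), for 0.05 s.
At the end, for the whole second after the job is handed in: Both boxes flat on their backs on the board (4 deg), trays up, feet overhanging at most 60 mm; each knife in the brown tray, each flat brush in the blue, below the rim, flat within 20 deg; pot brush head down in its stand, within 17 deg of upright; pot and stand upright (all of step 1 and linear speed of each of brown_box, blue_box, brush below 0.02 m/s and x of knife1 in the frame of brown_box between -0.045 and 0.004 m and y of knife1 in the frame of brown_box between -0.057 and 0.057 m and z of knife1 in the frame of brown_box between 0.01 and 0.193 m and angle between the x axis of each of knife1, knife2 and the x axis of brown_box, either way round above 1.22 rad and x of knife2 in the frame of brown_box between -0.045 and 0.004 m and y of knife2 in the frame of brown_box between -0.057 and 0.057 m and z of knife2 in the frame of brown_box between 0.01 and 0.193 m and x of flat1 in the frame of blue_box between -0.045 and 0.004 m and y of flat1 in the frame of blue_box between -0.057 and 0.057 m and z of flat1 in the frame of blue_box between 0.01 and 0.193 m and angle between the x axis of each of flat1, flat2 and the x axis of blue_box, either way round above 1.22 rad and x of flat2 in the frame of blue_box between -0.045 and 0.004 m and y of flat2 in the frame of blue_box between -0.057 and 0.057 m and z of flat2 in the frame of blue_box between 0.01 and 0.193 m and horizontal distance between brush_tip and stand below 0.02 m and z of brush_tip in the frame of stand below 0.02 m and angle between brush's own z axis and vertical below 0.3 rad and angle between each of stand, pot's own z axis and vertical below 0.1 rad); the robot touches nothing.
It fails at once if a bystander (filler jar, tape roll, sanding block) is shoved more than 40 mm (distance of any of filler_jar, tape, sander from where it was at the start of the episode above 0.04 m).
Of knife1, knife2 only 1 to 2 are there at a start; the rules pass over those that are not, and their reading is None.
Of flat1, flat2 only 1 to 2 are there at a start; the rules pass over those that are not, and their reading is None.
At some moment in a run one of knife1, knife2, flat1, flat2, pot may be knocked a few centimetres aside while the robot is not near it.
It also fails if it takes over 208 s, if anything falls off the work surface, if the arm or the gripper's body presses on something with over 40 N, if the wrist force passes 120 N, or if a joint passes its speed limit or range.

### The arm

A 6-joint arm with a two-finger parallel gripper is mounted at the origin on the work surface. World frame = base frame: x ahead of the robot, y to its left, z up, the work surface at z = 0. Lengths are in mm, angles in rad, forces in N, time in s.
With the tool pointing down it reaches from about 350 to 975 mm from the base axis. Payload 7.1 kg.
Tool frame: the origin (TCP) lies at the very end of the fingers, on their centre line; the grasp point (between the pads) lies 19 mm behind it; y points along the fingers, x is the direction in which the jaws open and shut, and the axes are right-handed (so a half turn about y gives the same grasp; the last joint's range is limited). The gripper opens to 88 mm and grips with 3 to 60 N. Pads are 20 mm wide; open, the fingers measure 115 mm over their backs; the gripper's body (75 mm by 178 mm) begins 61 mm behind the grasp point.
Start: joints at [1.254, 0.423, 1.63, -0, 1.089, -0.019], TCP at [183.354, 597.483, 222.675] pointing down, gripper open.
Joint ranges: [-3, 3], [-0.9, 2.11], [0.09, 2.58], [-1.31, 4.45], [0.11, 2.69], [-2.54, 2.54]. Speed limits (rad/s): [2.39, 2.39, 3.01, 3.14, 3.14, 3.14].

### API

Orientations are given as a rotation vector (axis times angle).
In Python, from workcell import ctrl gives the robot as it stands. The module is installed in compiled form; this text tells all that it offers.
- The arm moves only by the tool jog_arm, never from a script. Its argument "steps" is a list of rows, each an object with "turn": the turn, a rotation vector about the world's x, y, z scaled (see below), a list of three; "dp": the shift along the world's x, y, z scaled (see below), a list of three; "claw": the opening, from 0 (shut) to 1 (fully open). In form: [{"turn": [wx, wy, wz], "dp": [x, y, z], "claw": claw}, ...]. A call has 1 to 12 rows; each row is the pose to reach, as a shift and turn from the pose measured when the call began, turning the shorter way round; what a row does not reach only later rows make up. The controller multiplies each number of a shift by 80 mm and each number of a turn by pi rad. A row lasts 1/12 s, in which the tool goes at most 41.7 mm and 7.16 degrees, less where a joint would pass 70% of its speed; a pose out of reach is approached as far as the arm can. A call with a number of a shift or a turn outside -1 to 1 is refused whole. A call with a gripper value outside its range is refused whole. The fingers move at their own pace and stop on an object; the grip force is fixed at half the most. Time passes only in rows, so rows that repeat a pose let the fingers close. It gives the time, the measured TCP pose, the force and the opening at its end, in the units of the state.
- ctrl.get_obs(): the state, without advancing time (a new reading comes with each control period).
- ctrl.get_image(name): name is "scene" or "top" or "wrist"; returns a dict with "img" (384x512x3 uint8, red, green, blue), "range_z" (384x512 float32, mm along the optical axis (not along the pixel's ray), 0 where there is no reading), "fovy" (degrees; the focal length in pixels is half the picture's height over the tangent of half this angle, whatever the lens; pixels are square), "cx", "cy" (the principal point, pixels), "camera_from_world" (4x4, takes a point from world to camera coordinates); the wrist camera has in their place "hand_eye" (4x4, takes a point from camera to tool coordinates, whose origin is the TCP and whose axes are the tool frame's). Camera axes: x right, y down, z forward; pixel columns grow to the right and rows downward; lengths in mm; the calibration is good to about 2 mm. A picture is of the moment at which its call begins: read the wrist's pose just before it.
- ctrl.close_job(): hands the job in, once; it reports no verdict.
The state is a dict: "t": time; "qpos": joint angles; "qvel": joint speeds; "joint_torque": joint torques, N m; "ee_pos": TCP position; "orientation": TCP orientation; "ft_force": force on the tool from outside, world axes, zero at the start; "moment": the same for the moment, N m; "width": finger opening in mm.
Only numpy, scipy, OpenCV 4.12 (cv2) and the standard library are available. Lean on these libraries where they do the work, as an engineer would, in place of code of your own. Each camera call takes 0.05 s, during which the arm holds its last target.

## Working session

There is one attempt and no reset: what is moved stays moved. The work goes in short steps, Python scripts to look and compute and a tool call to move; the robot and the scene stay as the last step left them, time stands still between calls to the robot, and variables do not carry over. Pictures are saved under pics/ and viewed, and the job is handed in when it is done.

Besides the shell and the picture viewer there is one more tool, called by a JSON object that holds its "fn" and its "kwargs". jog_arm: Moves the arm, as the interface text tells. Its arguments: {"type":"object","properties":{"steps":{"type":"array","items":{"type":"object","properties":{"turn":{"type":"array","items":{"type":"number"}},"dp":{"type":"array","items":{"type":"number"}},"claw":{"type":"number"}}}}},"required":["steps"]}

```bash
mkdir -p pics; ls; python3 - <<'E'
from workcell import ctrl
import cv2,numpy as np
o=ctrl.get_obs(); print({k:np.round(v,3) for k,v in o.items()})
for n in ["scene","top"]:
    d=ctrl.get_image(n); cv2.imwrite(f"pics/a_{n}.png",cv2.resize(d["img"][:,:,::-1],(768,576))); print(n,d["fovy"],d["cx"],d["cy"],np.round(d["camera_from_world"],3).tolist())
E
```

```text
pics
{'t': np.float64(0.0), 'qpos': array([ 1.254,  0.424,  1.631, -0.   ,  1.089, -0.019]), 'qvel': array([-0.   ,  0.001, -0.001,  0.002, -0.   , -0.   ]), 'joint_torque': array([ 0.0000e+00, -5.4462e+01, -2.7367e+01,  6.4000e-02,  2.3000e-02,
       -0.0000e+00]), 'ee_pos': array([183.214, 596.987, 221.913]), 'orientation': array([-1.336, -0.986,  0.988]), 'ft_force': array([-0.4  , -0.09 ,  0.357]), 'moment': array([ 0.032, -0.041, -0.04 ]), 'width': np.float64(87.689)}
scene 52.69248680397774 255.22726307914314 194.76269231449174 [[-0.462, 0.887, 0.015, 248.601], [0.73, 0.389, -0.562, -305.158], [-0.504, -0.248, -0.827, 1606.478], [0.0, 0.0, 0.0, 1.0]]
top 55.55860421232445 254.23551252945344 190.15627153025486 [[-0.004, -1.0, -0.008, 1.184], [-0.986, 0.005, -0.164, 535.31], [0.164, 0.007, -0.986, 1365.978], [0.0, 0.0, 0.0, 1.0]]
```

View pics/a_scene.png

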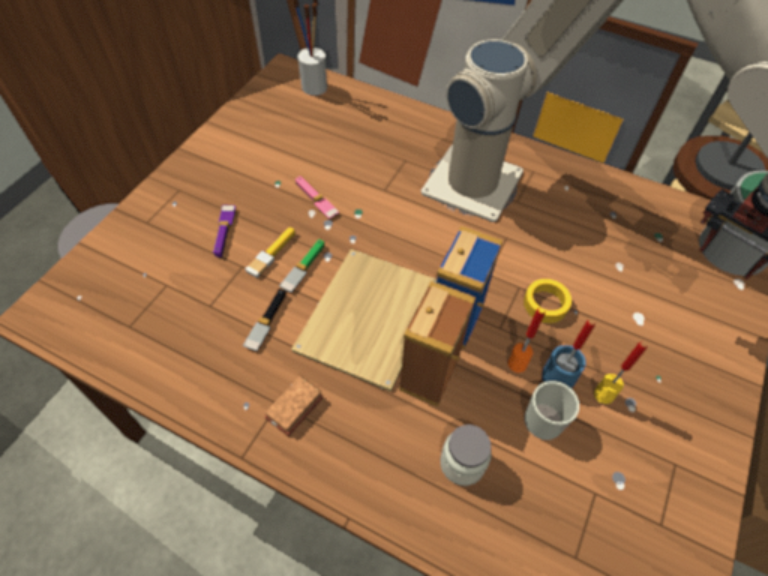

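View pics/a_top.png

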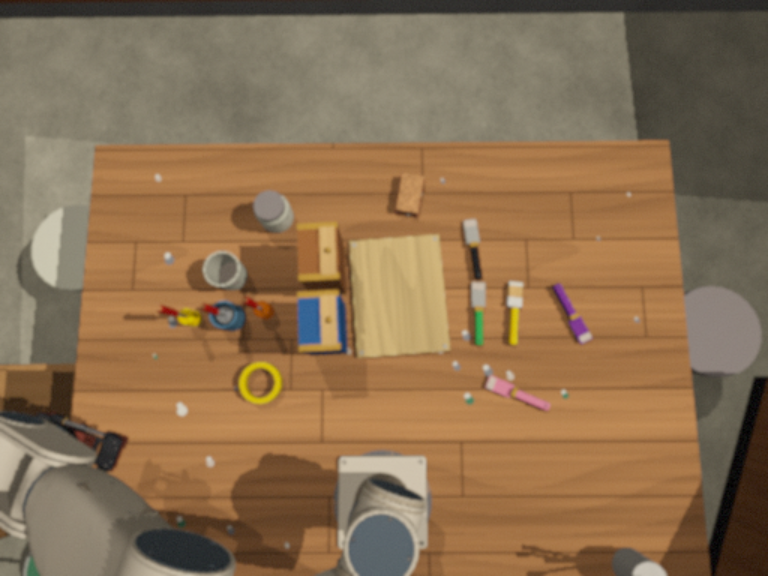

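The scene shows knife1 (black), knife2 (green) and flat2 (yellow). The stand (235,315) has decoy brushes on both sides, and the pot is at (224,270), pixels in the upscaled top view. Next I'll measure them.

```bash
cat > h.py <<'E'
from workcell import ctrl
import cv2,numpy as np
from scipy.spatial.transform import Rotation as R
def cam(n):
    o=ctrl.get_obs(); d=ctrl.get_image(n)
    d["f"]=192/np.tan(np.radians(d["fovy"])/2)
    if n=="wrist":
        T=np.eye(4);T[:3,:3]=R.from_rotvec(o["orientation"]).as_matrix();T[:3,3]=o["ee_pos"]
        d["W"]=T@d["hand_eye"]
    else: d["W"]=np.linalg.inv(d["camera_from_world"])
    v,u=np.mgrid[:384,:512]; z=d["range_z"]
    P=np.stack([(u-d["cx"])/d["f"]*z,(v-d["cy"])/d["f"]*z,z],-1)
    d["P"]=P@d["W"][:3,:3].T+d["W"][:3,3]; d["P"][z==0]=np.nan
    d["hsv"]=cv2.cvtColor(d["img"],cv2.COLOR_RGB2HSV)
    return d
def ray(d,u,v,h):
    r=d["W"][:3,:3]@np.array([(u-d["cx"])/d["f"],(v-d["cy"])/d["f"],1]); c=d["W"][:3,3]
    return c+r*(h-c[2])/r[2]
def proj(d,p):
    q=np.linalg.inv(d["W"])@np.append(p,1); return q[:2]/q[2]*d["f"]+[d["cx"],d["cy"]]
def save(d,n,box=None,k=2):
    im=d["img"][:,:,::-1]
    if box: u0,v0,u1,v1=box; im=im[v0:v1,u0:u1]
    cv2.imwrite(f"pics/{n}.png",cv2.resize(im,None,fx=k,fy=k,interpolation=cv2.INTER_CUBIC))
def clusters(d,lo,hi,amin=15):
    m=cv2.inRange(d["hsv"],np.array(lo),np.array(hi))
    n,l,s,c=cv2.connectedComponentsWithStats(m)
    return [(l==i,s[i],c[i]) for i in range(1,n) if s[i][4]>=amin]
def st():
    o=ctrl.get_obs(); print("t%.2f"%o["t"],np.round(o["ee_pos"],1),np.round(R.from_rotvec(o["orientation"]).as_matrix(),2).tolist(),"w%.1f"%o["width"],"F",np.round(o["ft_force"],1),"q",np.round(o["qpos"],2))
E
python3 - <<'E'
from h import *
st()
d=cam("top"); save(d,"b_top1",(40,90,240,290),4); save(d,"b_top2",(230,90,430,290),4)
for nm,lo,hi in [("green",(40,120,60),(80,255,255)),("yellow",(22,170,120),(32,255,255)),("black",(0,0,0),(180,255,40)),("blue",(100,120,60),(125,255,255)),("red",(0,200,80),(3,255,255)),("purple",(130,80,60),(160,255,255))]:
    for m,s,c in clusters(d,lo,hi):
        P=d["P"][m]; print(nm,s[4],np.round(c,1),np.round(np.nanmedian(P,0)),np.round(np.nanmin(P,0)),np.round(np.nanmax(P,0)))
P=d["P"]
for zlo,zhi,nm in [(225,260,'boxtop'),(95,130,'jar/pot'),(10,20,'board'),(80,92,'stand')]:
    m=((P[...,2]>zlo)&(P[...,2]<zhi)).astype(np.uint8)
    n,l,s,c=cv2.connectedComponentsWithStats(m)
    for i in range(1,n):
        if s[i][4]>30:
            Q=P[l==i]; print(nm,s[i][4],np.round(c[i]),np.round(np.nanmedian(Q,0)),np.round(np.nanmin(Q,0)),np.round(np.nanmax(Q,0)))
E
```

```text
t0.10 [183.2 597.  222. ] [[0.29, -0.0, -0.96], [0.96, -0.0, 0.29], [-0.0, -1.0, 0.0]] w87.4 F [-0.9 -0.3 -0.2] q [ 1.25  0.42  1.63 -0.    1.09 -0.02]
green 112 [318.9 218.5] [ 426. -251.   22.] [ 385. -261.   -4.] [ 468. -242.   30.]
yellow 141 [126.2 211.4] [453. 485.  65.] [435. 471.  -2.] [486. 540.  88.]
yellow 135 [342.1 217.4] [ 432. -342.   20.] [ 385. -359.   -2.] [ 475. -329.   30.]
yellow 393 [172.9 254.7] [290. 310.  35.] [241. 255.  -6.] [343. 371.  47.]
black 32 [316.4 173.4] [ 604. -246.   22.] [ 575. -253.   17.] [ 634. -242.   30.]
black 1082 [490.3 314.6] [  -56. -1316.  -706.] [ -403. -1460.  -766.] [  291. -1180.  -660.]
black 57 [ 41.3 283. ] [215. 597. 346.] [199. 565. 314.] [232. 652. 407.]
black 16 [ 67.9 303.6] [157. 538. 345.] [143. 530. 343.] [163. 542. 349.]
blue 107 [227.3 215.3] [424.  91. 184.] [364.  88. 100.] [477.  94. 242.]
blue 357 [205.5 213.8] [424. 158. 240.] [378. 136. 234.] [471. 181. 246.]
red 18 [167.3 202. ] [469. 295. 205.] [466. 293. 161.] [475. 300. 227.]
red 20 [112.2 207.3] [453. 485. 197.] [449. 483. 161.] [457. 487. 227.]
red 22 [14
[... 924 characters left out ...]
20.]
board 117 [343. 196.] [ 515. -350.   17.] [ 479. -371.   11.] [ 548. -333.   20.]
board 165 [384. 215.] [ 432. -511.   14.] [ 385. -542.   10.] [ 535. -453.   20.]
board 45 [341. 222.] [ 413. -338.   17.] [ 382. -355.   11.] [ 444. -329.   20.]
board 137 [333. 257.] [ 279. -301.   14.] [ 253. -336.   10.] [ 302. -267.   20.]
board 1034 [251. 320.] [65. 32. 13.] [-107. -110.   10.] [107. 107.  20.]
board 101 [282. 354.] [ -75. -101.   13.] [-109. -109.   10.] [-19. -89.  19.]
stand 43 [189. 141.] [721. 246.  86.] [690. 238.  80.] [767. 264.  92.]
stand 31 [177. 147.] [695. 294.  88.] [687. 270.  81.] [717. 321.  92.]
stand 75 [149. 210.] [448. 391.  84.] [425. 359.  80.] [490. 426.  91.]
```

View pics/b_top1.png

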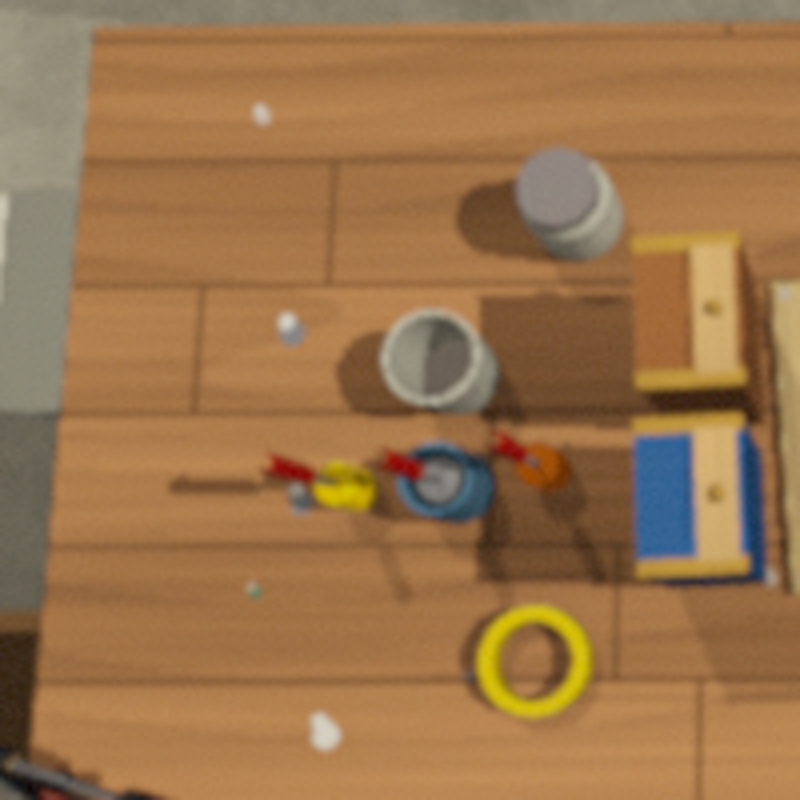

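View pics/b_top2.png

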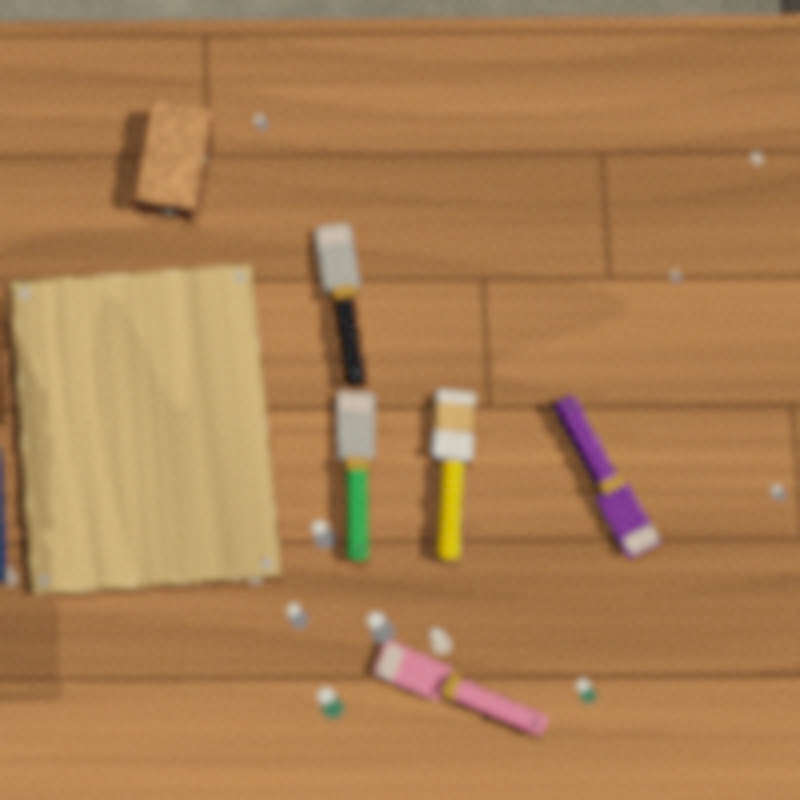

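```bash
python3 - <<'E'
from h import *
d=cam("top"); P=d["P"]
def rect(m,h,nm):
    m=cv2.morphologyEx(m.astype(np.uint8),cv2.MORPH_OPEN,np.ones((3,3)))
    cs,_=cv2.findContours(m,cv2.RETR_EXTERNAL,cv2.CHAIN_APPROX_NONE)
    c=max(cs,key=cv2.contourArea)[:,0]
    W=np.array([ray(d,u,v,h)[:2] for u,v in c],np.float32)
    r=cv2.minAreaRect(W); print(nm,np.round(r[0]),np.round(r[1]),round(r[2],1))
    print(np.round(cv2.boxPoints(r)).tolist())
u,v=np.meshgrid(np.arange(512),np.arange(384))
top=(P[...,2]>228)&(P[...,2]<255)
rect(top&(v<192),240,'brown'); rect(top&(v>192)&(u<260)&(u>190),240,'blue')
rect((P[...,2]>8)&(P[...,2]<22)&(u>225)&(u<305)&(v>150)&(v<245),15,'board')
# same with scene cam for pot rim/stand
E
```

```text
brown [581. 139.] [133.  91.] 2.8
[[512.0, 182.0], [516.0, 90.0], [649.0, 97.0], [645.0, 188.0]]
blue [425. 135.] [132.  89.] 1.2
[[358.0, 178.0], [360.0, 89.0], [492.0, 92.0], [490.0, 181.0]]
board [515. -46.] [310. 240.] 4.1
[[351.0, 62.0], [369.0, -177.0], [678.0, -155.0], [661.0, 84.0]]
```

{"fn": "jog_arm", "kwargs": {"steps": [{"dp": [0.5, -1, 1], "claw": 0}, {"dp": [0.5, -1, 1], "claw": 0}, {"dp": [1, -1, 1], "claw": 0}]}}

```text
invalid input at $.steps[0]: expected keys turn, dp, claw
```

{"fn": "jog_arm", "kwargs": {"steps": [{"dp": [0, 0, 0.5], "turn": [0, 0, 0.05], "claw": 0}, {"dp": [0.3, -0.4, 1], "turn": [0, 0, 0.104], "claw": 0}, {"dp": [0.6, -1, 1], "turn": [0, 0, 0.104], "claw": 0}, {"dp": [0.6, -1, 1], "turn": [0, 0, 0.104], "claw": 0}]}}

```text
t: 0.53
ee_pos: [232.5, 515.8, 304.2]
orientation: [-1.194, -1.236, 1.232]
ft_force: [1.0, -0.2, -0.2]
width: 64.2
```

{"fn": "jog_arm", "kwargs": {"steps": [{"dp": [0.35, -0.5, 0], "turn": [0, 0, 0], "claw": 0}, {"dp": [0.7, -1, 0], "turn": [0, 0, 0], "claw": 0}, {"dp": [0.7, -1, 0], "turn": [0, 0, 0], "claw": 0}]}}

```text
t: 0.78
ee_pos: [289.9, 432.4, 304.4]
orientation: [-1.196, -1.235, 1.232]
ft_force: [0.6, 0.2, 0.1]
width: 45.0
```

{"fn": "jog_arm", "kwargs": {"steps": [{"dp": [0.35, -0.5, 0], "turn": [0, 0, 0], "claw": 0}, {"dp": [0.7, -1, 0], "turn": [0, 0, 0], "claw": 0}, {"dp": [0.7, -1, 0], "turn": [0, 0, 0], "claw": 0}]}}

```text
t: 1.03
ee_pos: [347.3, 349.2, 304.3]
orientation: [-1.197, -1.234, 1.232]
ft_force: [0.4, -0.2, 0.2]
width: 24.5
```

{"fn": "jog_arm", "kwargs": {"steps": [{"dp": [0.35, -0.5, 0], "turn": [0, 0, 0], "claw": 0}, {"dp": [0.7, -1, 0], "turn": [0, 0, 0], "claw": 0}, {"dp": [0.7, -1, 0], "turn": [0, 0, 0], "claw": 0}]}}

```text
t: 1.28
ee_pos: [404.8, 266.1, 304.4]
orientation: [-1.199, -1.233, 1.231]
ft_force: [0.7, -0.2, 0.4]
width: 4.6
```

{"fn": "jog_arm", "kwargs": {"steps": [{"dp": [0.25, -0.64, 0], "turn": [0, 0, 0], "claw": 0}, {"dp": [0.25, -0.64, -0.4], "turn": [0, 0, 0], "claw": 0}, {"dp": [0.25, -0.64, -0.9], "turn": [0, 0, 0], "claw": 0}, {"dp": [0.25, -0.64, -1], "turn": [0, 0, 0], "claw": 0}, {"dp": [0.25, -0.64, -1], "turn": [0, 0, 0], "claw": 0}]}}

```text
t: 1.7
ee_pos: [423.0, 213.8, 222.2]
orientation: [-1.197, -1.226, 1.235]
ft_force: [0.4, 0.7, 0.9]
width: 0.5
```

```bash
python3 - <<'E'
from h import *
st()
E
```

```text
t1.70 [423.  213.8 222.2] [[-0.03, -0.0, -1.0], [1.0, -0.0, -0.03], [-0.0, -1.0, 0.0]] w0.5 F [0.4 0.7 0.9] q [ 0.45  0.2   1.95 -0.    0.99 -1.15]
```

{"fn": "jog_arm", "kwargs": {"steps": [{"dp": [0.02, -0.12, -0.1], "turn": [0, 0, 0], "claw": 0}, {"dp": [0.02, -0.2, -0.1], "turn": [0, 0, 0], "claw": 0}, {"dp": [0.02, -0.25, -0.1], "turn": [0, 0, 0], "claw": 0}, {"dp": [0.02, -0.3, -0.1], "turn": [0, 0, 0], "claw": 0}, {"dp": [0.02, -0.35, -0.1], "turn": [0, 0, 0], "claw": 0}, {"dp": [0.02, -0.4, -0.1], "turn": [0, 0, 0], "claw": 0}, {"dp": [0.02, -0.45, -0.1], "turn": [0, 0, 0], "claw": 0}, {"dp": [0.02, -0.5, -0.1], "turn": [0, 0, 0], "claw": 0}, {"dp": [0.02, -0.55, -0.1], "turn": [0, 0, 0], "claw": 0}]}}

```text
t: 2.45
ee_pos: [424.6, 169.5, 214.3]
orientation: [-1.197, -1.227, 1.235]
ft_force: [-0.6, 0.6, 1.1]
width: 0.8
```

```bash
python3 - <<'E'
from h import *
d=cam("scene");save(d,"c1",(150,100,450,340),2.6); st()
E
```

```text
t2.50 [424.4 168.9 214.2] [[-0.03, -0.0, -1.0], [1.0, -0.01, -0.03], [-0.01, -1.0, 0.0]] w0.7 F [ 0.3 -0.3 -0.9] q [ 0.36  0.19  1.99 -0.01  0.96 -1.24]
```

View pics/c1.png

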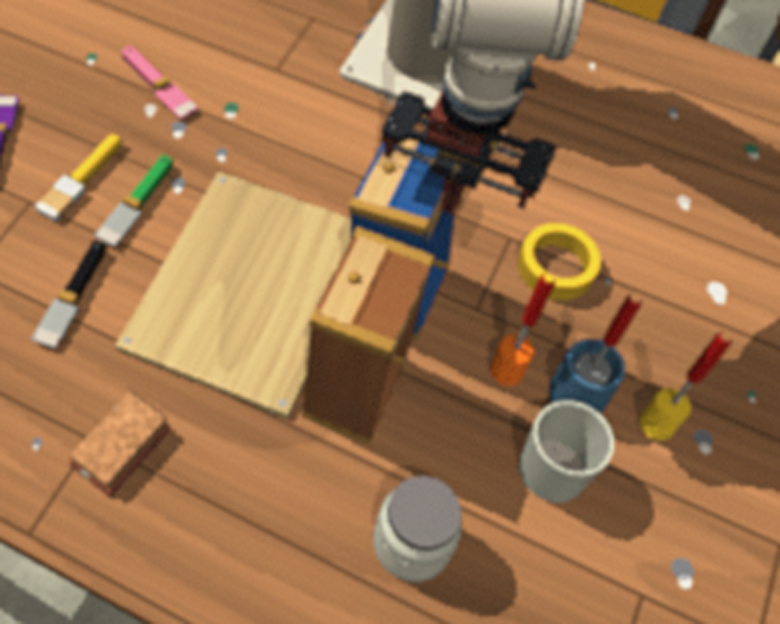

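{"fn": "jog_arm", "kwargs": {"steps": [{"dp": [0.0, -0.08, 0.02], "turn": [0, 0, 0], "claw": 0}, {"dp": [0.0, -0.16, 0.05], "turn": [0, 0, 0], "claw": 0}, {"dp": [0.0, -0.24, 0.08], "turn": [0, 0, 0], "claw": 0}, {"dp": [0.0, -0.32, 0.11], "turn": [0, 0, 0], "claw": 0}, {"dp": [0.0, -0.4, 0.14], "turn": [0, 0, 0], "claw": 0}, {"dp": [0.0, -0.48, 0.17], "turn": [0, 0, 0], "claw": 0}]}}

```text
t: 3.0
ee_pos: [424.4, 129.7, 228.0]
orientation: [-1.198, -1.226, 1.236]
ft_force: [0.4, 0.0, -0.5]
width: 0.5
```

```bash
python3 - <<'E'
from h import *
d=cam("scene");save(d,"c2",(150,100,450,340),2.6); st()
E
```

```text
t3.05 [424.5 129.1 228.4] [[-0.03, -0.0, -1.0], [1.0, -0.01, -0.03], [-0.01, -1.0, 0.0]] w0.3 F [-0.2 -0.4  1.2] q [ 0.27  0.15  2.01 -0.01  0.99 -1.32]
```

View pics/c2.png

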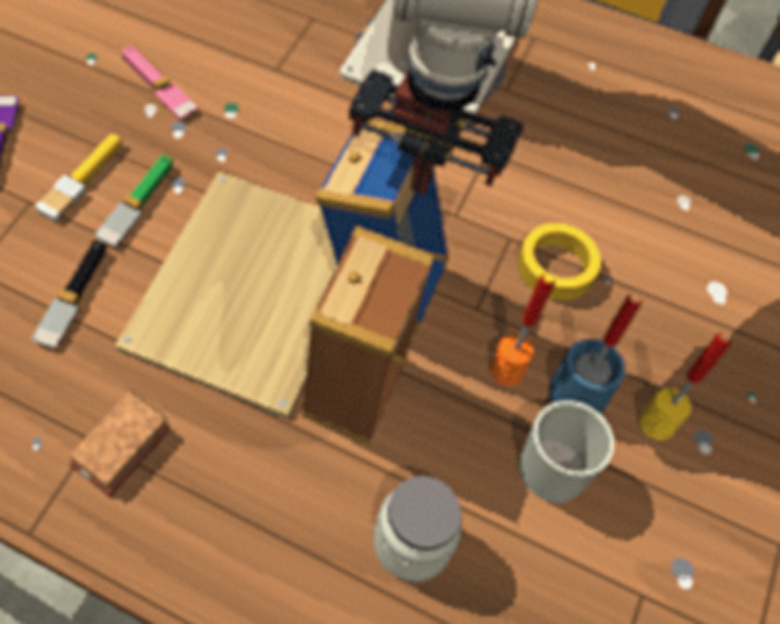

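The blue box leans about 15° against the board edge, so I'll push on.

{"fn": "jog_arm", "kwargs": {"steps": [{"dp": [0.0, -0.08, 0.02], "turn": [0, 0, 0], "claw": 0}, {"dp": [0.0, -0.16, 0.04], "turn": [0, 0, 0], "claw": 0}, {"dp": [0.0, -0.24, 0.06], "turn": [0, 0, 0], "claw": 0}, {"dp": [0.0, -0.32, 0.08], "turn": [0, 0, 0], "claw": 0}, {"dp": [0.0, -0.4, 0.08], "turn": [0, 0, 0], "claw": 0}, {"dp": [0.0, -0.48, 0.08], "turn": [0, 0, 0], "claw": 0}, {"dp": [0.0, -0.5, 0.4], "turn": [0, 0, 0], "claw": 0}, {"dp": [0.0, 0.2, 0.8], "turn": [0, 0, 0], "claw": 0}, {"dp": [0.0, 0.6, 0.9], "turn": [0, 0, 0], "claw": 0}, {"dp": [0.4, 1, 0.9], "turn": [0, 0, 0], "claw": 0}, {"dp": [0.8, 1, 0.9], "turn": [0, 0, 0], "claw": 0}]}}

```text
t: 3.97
ee_pos: [487.7, 212.6, 302.2]
orientation: [-1.196, -1.231, 1.235]
ft_force: [0.8, 0.1, -0.8]
width: 0.1
```

```bash
python3 - <<'E'
from h import *
d=cam("scene");save(d,"c3",(150,100,450,340),2.6); st()
E
```

```text
t4.02 [495.8 213.2 301.4] [[-0.03, 0.0, -1.0], [1.0, -0.0, -0.03], [-0.0, -1.0, -0.0]] w0.1 F [6.4 1.3 2. ] q [ 0.39  0.21  1.74 -0.01  1.19 -1.21]
```

View pics/c3.png

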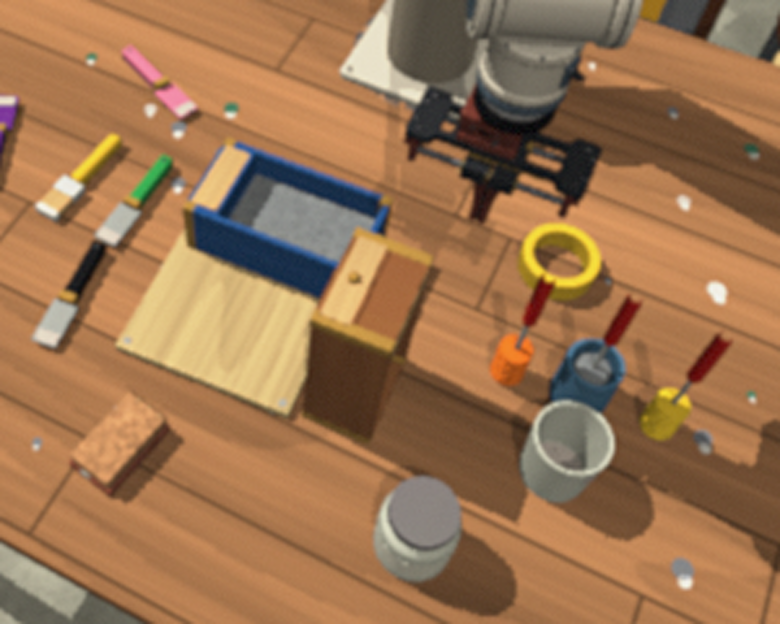

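The blue box lies flat on the board. Brown is next.

{"fn": "jog_arm", "kwargs": {"steps": [{"dp": [0.5, 0, 0], "turn": [0, 0, 0], "claw": 0}, {"dp": [1, 0.05, 0], "turn": [0, 0, 0], "claw": 0}, {"dp": [1, 0.05, -0.5], "turn": [0, 0, 0], "claw": 0}, {"dp": [1, 0.05, -0.9], "turn": [0, 0, 0], "claw": 0}, {"dp": [1, 0.05, -0.95], "turn": [0, 0, 0], "claw": 0}]}}

```text
t: 4.43
ee_pos: [572.9, 215.2, 219.0]
orientation: [-1.195, -1.225, 1.239]
ft_force: [-1.5, -1.0, -0.1]
width: 0.6
```

{"fn": "jog_arm", "kwargs": {"steps": [{"dp": [0.03, -0.12, -0.14], "turn": [0, 0, 0], "claw": 0}, {"dp": [0.03, -0.2, -0.14], "turn": [0, 0, 0], "claw": 0}, {"dp": [0.03, -0.27, -0.14], "turn": [0, 0, 0], "claw": 0}, {"dp": [0.03, -0.34, -0.14], "turn": [0, 0, 0], "claw": 0}, {"dp": [0.03, -0.41, -0.14], "turn": [0, 0, 0], "claw": 0}, {"dp": [0.03, -0.48, -0.14], "turn": [0, 0, 0], "claw": 0}, {"dp": [0.03, -0.54, -0.12], "turn": [0, 0, 0], "claw": 0}, {"dp": [0.03, -0.6, -0.1], "turn": [0, 0, 0], "claw": 0}]}}

```text
t: 5.1
ee_pos: [575.7, 166.8, 211.9]
orientation: [-1.196, -1.226, 1.239]
ft_force: [0.3, 0.6, 0.5]
width: 0.2
```

```bash
python3 - <<'E'
from h import *
d=cam("scene");save(d,"c4",(150,100,450,340),2.6); st()
E
```

```text
t5.15 [575.7 166.  212. ] [[-0.03, -0.0, -1.0], [1.0, -0.01, -0.03], [-0.01, -1.0, 0.0]] w0.3 F [ 0.9 -0.4  0.2] q [ 0.26  0.4   1.69 -0.01  1.05 -1.33]
```

View pics/c4.png

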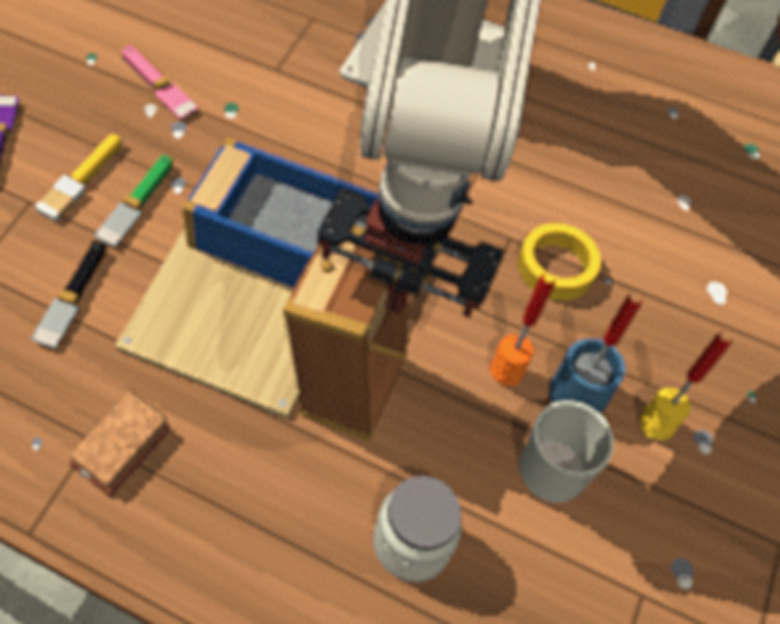

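Brown is tilting with its foot near the edge; I'll go on.

{"fn": "jog_arm", "kwargs": {"steps": [{"dp": [0.0, -0.08, 0.03], "turn": [0, 0, 0], "claw": 0}, {"dp": [0.0, -0.16, 0.06], "turn": [0, 0, 0], "claw": 0}, {"dp": [0.0, -0.24, 0.09], "turn": [0, 0, 0], "claw": 0}, {"dp": [0.0, -0.32, 0.12], "turn": [0, 0, 0], "claw": 0}, {"dp": [0.0, -0.4, 0.15], "turn": [0, 0, 0], "claw": 0}, {"dp": [0.0, -0.48, 0.17], "turn": [0, 0, 0], "claw": 0}, {"dp": [0.0, -0.56, 0.19], "turn": [0, 0, 0], "claw": 0}, {"dp": [0.0, -0.64, 0.21], "turn": [0, 0, 0], "claw": 0}, {"dp": [0.0, -0.72, 0.23], "turn": [0, 0, 0], "claw": 0}, {"dp": [0.0, -0.8, 0.25], "turn": [0, 0, 0], "claw": 0}, {"dp": [0.0, -0.88, 0.27], "turn": [0, 0, 0], "claw": 0}, {"dp": [0.0, -0.96, 0.29], "turn": [0, 0, 0], "claw": 0}]}}

```text
t: 6.15
ee_pos: [575.7, 88.6, 235.3]
orientation: [-1.197, -1.226, 1.239]
ft_force: [0.3, -0.0, 0.7]
width: 0.5
```

{"fn": "jog_arm", "kwargs": {"steps": [{"dp": [0.0, -0.06, 0.02], "turn": [0, 0, 0], "claw": 0}, {"dp": [0.0, -0.1, 0.3], "turn": [0, 0, 0], "claw": 0}, {"dp": [0.0, 0.3, 0.8], "turn": [0, 0, 0], "claw": 0}, {"dp": [0.0, 0.8, 0.9], "turn": [0, 0, 0], "claw": 0}, {"dp": [0.0, 1, 0.9], "turn": [0, 0, 0], "claw": 0}]}}

```text
t: 6.57
ee_pos: [577.5, 170.8, 311.4]
orientation: [-1.2, -1.231, 1.234]
ft_force: [0.6, -0.4, -0.2]
width: 0.4
```

```bash
python3 - <<'E'
from h import *
d=cam("scene");save(d,"c5",(150,100,450,340),2.6); st()
E
```

```text
t6.62 [576.8 173.6 310.2] [[-0.03, 0.0, -1.0], [1.0, -0.0, -0.03], [-0.0, -1.0, -0.0]] w0.8 F [ 0.1  2.2 -0.3] q [ 0.27  0.3   1.6  -0.    1.24 -1.33]
```

View pics/c5.png

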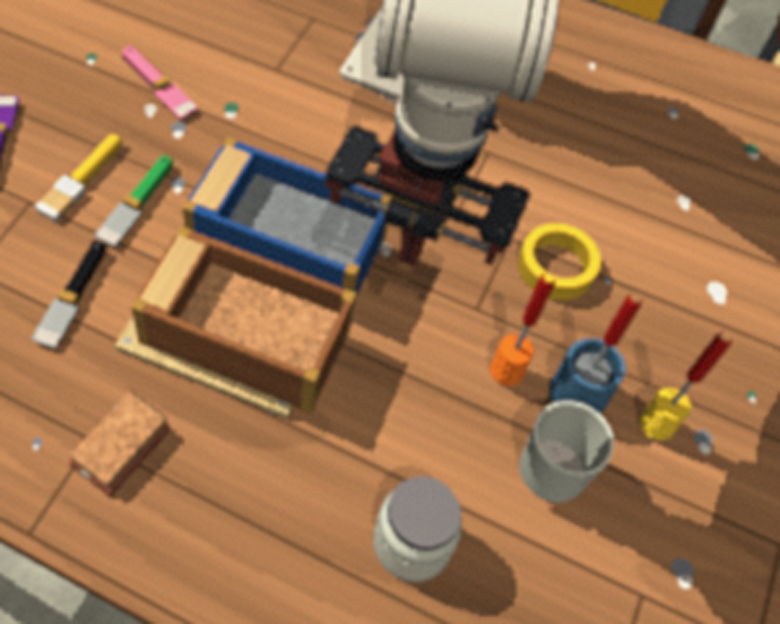

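Both boxes are down. Now I'll measure the brush, stand and pot.

```bash
python3 - <<'E'
from h import *
u,v=np.meshgrid(np.arange(512),np.arange(384))
for n in ["top","scene"]:
    d=cam(n);P=d["P"];h=d["hsv"]
    red=((h[...,0]<6)|(h[...,0]>174))&(h[...,1]>170)
    for (nm,y) in [("orange",297),("brush",387),("yellow",486)]:
        m=red&(abs(P[...,1]-y)<25)&(abs(P[...,0]-460)<40)&(P[...,2]>120)
        Q=P[m]
        # line fit vs z
        if len(Q)>8:
            A=np.c_[Q[:,2],np.ones(len(Q))]; cx=np.linalg.lstsq(A,Q[:,0],rcond=None)[0]; cy=np.linalg.lstsq(A,Q[:,1],rcond=None)[0]
            print(n,nm,len(Q),[np.round((np.array([z,1])@cx,np.array([z,1])@cy)).tolist() for z in (140,180,225)],Q[:,2].max().round())
    for nm,c0,h0,H in [("pot",(555,400),100,(94,106)),("stand",(455,388),85,(79,91))]:
        m=(abs(P[...,0]-c0[0])<60)&(abs(P[...,1]-c0[1])<60)&(P[...,2]>H[0])&(P[...,2]<H[1])&~red
        Q=P[m][:,:2]
        A=np.c_[2*Q,np.ones(len(Q))]; s=np.linalg.lstsq(A,(Q**2).sum(1),rcond=None)[0]
        print(n,nm,len(Q),np.round(s[:2]),"r",np.sqrt(s[2]+s[:2]@s[:2]).round(1),np.round(np.nanmin(Q,0)),np.round(np.nanmax(Q,0)))
    save(d,"e_"+n,(90,160,190,240) if n=="top" else (310,190,460,310),6 if n=="top" else 5)
E
```

```text
top brush 32 [[458.0, 385.0], [457.0, 386.0], [455.0, 387.0]] 235.0
top yellow 19 [[453.0, 484.0], [453.0, 484.0], [453.0, 485.0]] 225.0
top pot 72 [570. 397.] r 42.4 [526. 367.] [613. 441.]
top stand 86 [457. 392.] r 31.0 [425. 359.] [490. 426.]
scene orange 82 [[485.0, 301.0], [484.0, 301.0], [484.0, 301.0]] 228.0
scene brush 98 [[470.0, 392.0], [469.0, 392.0], [468.0, 392.0]] 232.0
scene yellow 96 [[466.0, 490.0], [466.0, 490.0], [466.0, 490.0]] 225.0
scene pot 145 [575. 397.] r 42.6 [530. 353.] [615. 441.]
scene stand 134 [463. 393.] r 31.4 [428. 359.] [498. 427.]
```

View pics/e_top.png

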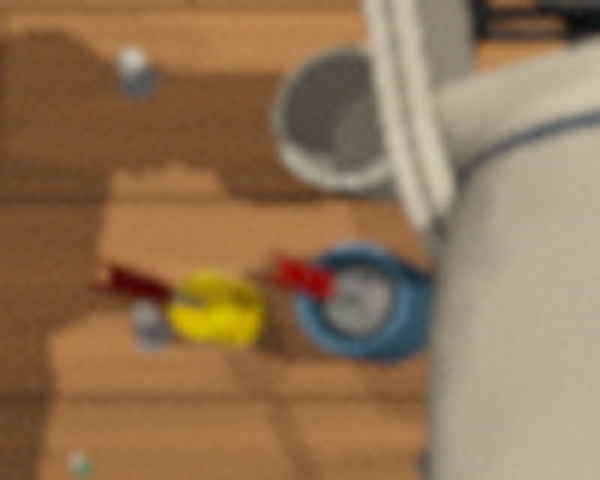

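View pics/e_scene.png

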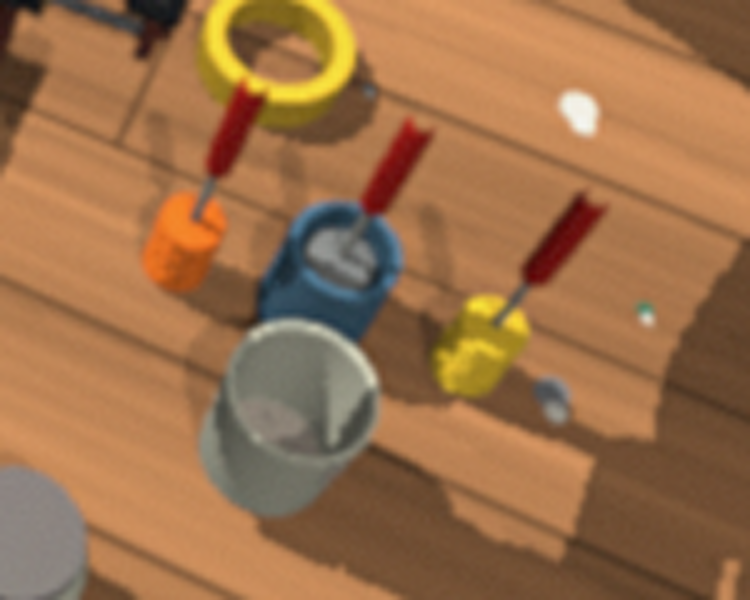

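{"fn": "jog_arm", "kwargs": {"steps": [{"dp": [-0.25, 0.5, 0], "turn": [0, 0, 0], "claw": 1}, {"dp": [-0.5, 1, 0], "turn": [0, 0, 0], "claw": 1}, {"dp": [-0.5, 1, 0], "turn": [0, 0, 0], "claw": 1}]}}

```text
t: 6.97
ee_pos: [533.4, 251.9, 306.9]
orientation: [-1.193, -1.228, 1.242]
ft_force: [0.6, -0.4, -0.2]
width: 16.9
```

{"fn": "jog_arm", "kwargs": {"steps": [{"dp": [-0.25, 0.5, 0], "turn": [0, 0, 0], "claw": 1}, {"dp": [-0.5, 1, 0], "turn": [0, 0, 0], "claw": 1}, {"dp": [-0.5, 1, 0], "turn": [0, 0, 0], "claw": 1}, {"dp": [-0.5, 1, 0], "turn": [0, 0, 0], "claw": 1}]}}

```text
t: 7.3
ee_pos: [492.4, 332.6, 306.3]
orientation: [-1.191, -1.229, 1.245]
ft_force: [-0.9, -0.3, -0.2]
width: 43.8
```

```bash
python3 - <<'E'
from h import *
st(); d=cam("wrist");save(d,"f1",None,1.5);print(d["fovy"],np.round(d["W"],2).tolist())
E
```

```text
t7.30 [492.4 332.6 306.3] [[-0.04, -0.01, -1.0], [1.0, -0.01, -0.04], [-0.01, -1.0, 0.01]] w43.8 F [-0.9 -0.3 -0.2] q [ 0.58  0.3   1.61 -0.    1.24 -1.03]
67.69509379020253 [[-0.04, 0.97, 0.24, 424.75], [1.0, 0.04, 0.0, 331.04], [-0.01, 0.24, -0.97, 467.87], [0.0, 0.0, 0.0, 1.0]]
```

View pics/f1.png

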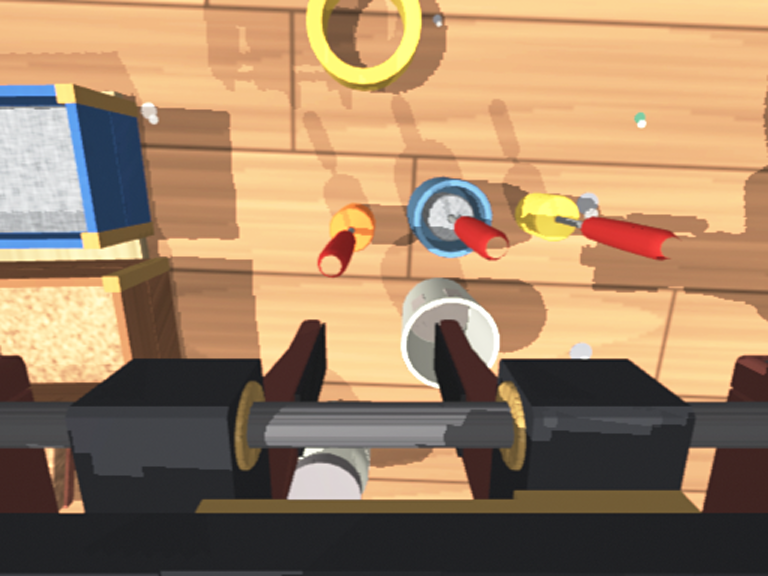

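The wrist view shows the brush handle's end at about (498,250) and the pot rim centred at about (449,343), 1.5x pixels. Computing positions.

```bash
python3 - <<'E'
from h import *
d=cam("wrist")
print("end",ray(d,498/1.5,249/1.5,236),"hb",ray(d,463/1.5,222/1.5,136),"pot rim",ray(d,449/1.5,342/1.5,100),"stand rim",ray(d,450/1.5,217/1.5,85))
P=d["P"]
for nm,c0,H in [("pot",(570,397),(96,106)),("stand",(460,391),(79,90))]:
    m=(np.hypot(P[...,0]-c0[0],P[...,1]-c0[1])<55)&(P[...,2]>H[0])&(P[...,2]<H[1])&(d["hsv"][...,1]<(80 if nm=="pot" else 999))
    if nm=="stand": m&=(abs(d["hsv"][...,0].astype(int)-105)<15)
    Q=P[m][:,:2]; A=np.c_[2*Q,np.ones(len(Q))]; s=np.linalg.lstsq(A,(Q**2).sum(1),rcond=None)[0]
    print(nm,len(Q),s[:2].round(1),np.sqrt(s[2]+s[:2]@s[:2]).round(1))
h=d["hsv"];red=((h[...,0]<6)|(h[...,0]>174))&(h[...,1]>150)&(abs(P[...,1]-391)<25)&(abs(P[...,0]-463)<30)
Q=P[red]; 
for z in (150,180,210): q=Q[abs(Q[:,2]-z)<8]; print(z,len(q),q.mean(0).round(1),q.min(0).round(),q.max(0).round())
print(Q[:,2].max())
E
```

```text
end [462.25278506 394.12418744 236.        ] hb [458.23348901 392.80822724 136.        ] pot rim [571.19515878 395.99790745 100.        ] stand rim [459.31110349 390.6288264   85.        ]
pot 463 [572.3 398.7] 42.5
stand 594 [459.9 394.3] 31.7
150 32 [457.3 387.7 150.8] [452. 386. 143.] [466. 391. 158.]
180 55 [456.7 388.1 180.4] [451. 386. 172.] [466. 395. 188.]
210 86 [457.1 388.1 210.2] [451. 386. 202.] [467. 395. 218.]
234.93355244727732
```

{"fn": "jog_arm", "kwargs": {"steps": [{"dp": [-0.39, 0.76, 0], "turn": [0, 0, 0], "claw": 1}, {"dp": [-0.39, 0.76, 0], "turn": [0, 0, 0], "claw": 1}, {"dp": [-0.39, 0.76, -0.1], "turn": [0, 0, 0], "claw": 1}, {"dp": [-0.39, 0.76, -0.1], "turn": [0, 0, 0], "claw": 1}, {"dp": [-0.39, 0.76, -0.1], "turn": [0, 0, 0], "claw": 1}, {"dp": [-0.39, 0.76, -0.1], "turn": [0, 0, 0], "claw": 1}, {"dp": [-0.39, 0.76, -0.5], "turn": [0, 0, 0], "claw": 1}, {"dp": [-0.39, 0.76, -0.8], "turn": [0, 0, 0], "claw": 1}]}}

```text
t: 8.07
ee_pos: [464.0, 390.5, 242.8]
orientation: [-1.195, -1.229, 1.24]
ft_force: [0.9, 0.5, 0.1]
width: 87.7
```

```bash
python3 - <<'E'
from h import *
st(); d=cam("wrist");save(d,"f2",None,1.5)
E
```

```text
t8.07 [464.  390.5 242.8] [[-0.03, -0.0, -1.0], [1.0, -0.01, -0.03], [-0.01, -1.0, 0.0]] w87.7 F [0.9 0.5 0.1] q [ 0.68  0.38  1.65 -0.    1.12 -0.92]
```

View pics/f2.png

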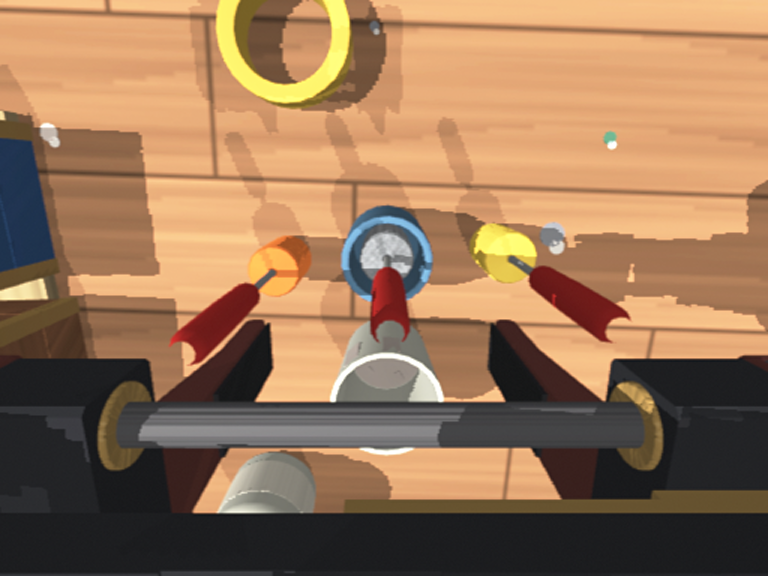

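The handle sits centred between the fingers, so descend and grip.

{"fn": "jog_arm", "kwargs": {"steps": [{"dp": [-0.03, 0.04, -0.3], "turn": [0, 0, 0], "claw": 1}, {"dp": [-0.03, 0.04, -0.6], "turn": [0, 0, 0], "claw": 1}, {"dp": [-0.03, 0.04, -0.8], "turn": [0, 0, 0], "claw": 1}, {"dp": [-0.03, 0.04, -0.84], "turn": [0, 0, 0], "claw": 0.3}, {"dp": [-0.03, 0.04, -0.84], "turn": [0, 0, 0], "claw": 0}, {"dp": [-0.03, 0.04, -0.84], "turn": [0, 0, 0], "claw": 0}, {"dp": [-0.03, 0.04, -0.84], "turn": [0, 0, 0], "claw": 0}, {"dp": [-0.03, 0.04, -0.84], "turn": [0, 0, 0], "claw": 0}, {"dp": [-0.03, 0.04, -0.84], "turn": [0, 0, 0], "claw": 0}, {"dp": [-0.03, 0.04, -0.84], "turn": [0, 0, 0], "claw": 0}, {"dp": [-0.03, 0.04, -0.84], "turn": [0, 0, 0], "claw": 0}, {"dp": [-0.03, 0.04, -0.84], "turn": [0, 0, 0], "claw": 0}]}}

```text
t: 9.12
ee_pos: [459.0, 391.8, 170.2]
orientation: [-1.194, -1.221, 1.247]
ft_force: [0.3, -0.0, -0.7]
width: 31.5
```

{"fn": "jog_arm", "kwargs": {"steps": [{"dp": [0, 0, 0], "turn": [0, 0, 0], "claw": 0}, {"dp": [0, 0, 0], "turn": [0, 0, 0], "claw": 0}, {"dp": [0, 0, 0.3], "turn": [0, 0, 0], "claw": 0}]}}

```text
t: 9.37
ee_pos: [456.7, 389.9, 190.2]
orientation: [-1.193, -1.214, 1.254]
ft_force: [-0.8, -0.1, -1.3]
width: 18.1
```

```bash
python3 - <<'E'
from h import *
st(); d=cam("wrist");save(d,"f3",None,1.5)
E
```

```text
t9.37 [456.7 389.9 190.2] [[-0.03, -0.02, -1.0], [1.0, -0.02, -0.03], [-0.02, -1.0, 0.02]] w18.1 F [-0.8 -0.1 -1.3] q [ 0.69  0.44  1.69 -0.    1.03 -0.92]
```

View pics/f3.png

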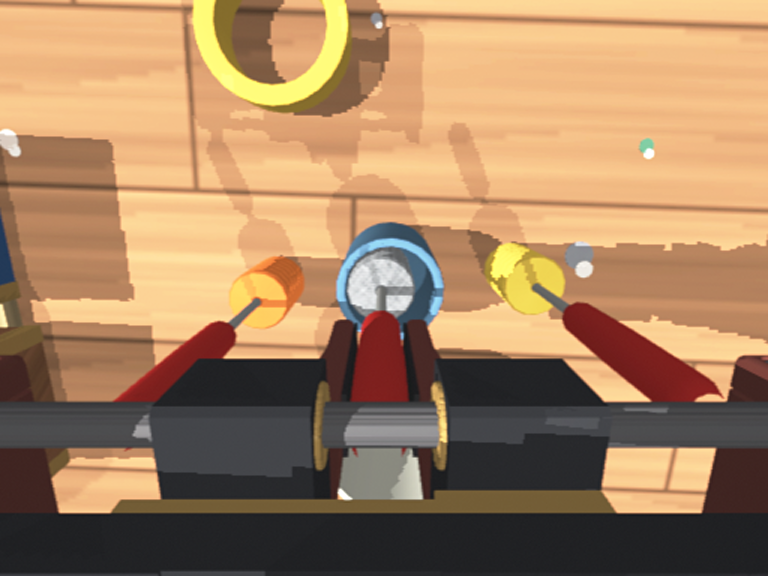

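Gripped at 18.1 mm. Lifting.

{"fn": "jog_arm", "kwargs": {"steps": [{"dp": [0.04, 0.03, 0.25], "turn": [0.006, -0.006, 0], "claw": 0}, {"dp": [0.04, 0.03, 0.5], "turn": [0.006, -0.006, 0], "claw": 0}, {"dp": [0.04, 0.03, 0.75], "turn": [0.006, -0.006, 0], "claw": 0}, {"dp": [0.04, 0.03, 1], "turn": [0.006, -0.006, 0], "claw": 0}, {"dp": [0.04, 0.03, 1], "turn": [0.006, -0.006, 0], "claw": 0}]}}

```text
t: 9.83
ee_pos: [464.4, 396.1, 281.0]
orientation: [-1.195, -1.251, 1.218]
ft_force: [0.2, 0.9, -0.2]
width: 18.5
```

{"fn": "jog_arm", "kwargs": {"steps": [{"dp": [0, 0, 0.25], "turn": [0, 0, 0], "claw": 0}, {"dp": [0, 0, 0.4], "turn": [0, 0, 0], "claw": 0}, {"dp": [0, 0, 0.4], "turn": [0, 0, 0], "claw": 0}, {"dp": [0, 0, 0.4], "turn": [0, 0, 0], "claw": 0}]}}

```text
t: 10.17
ee_pos: [464.5, 396.2, 312.7]
orientation: [-1.195, -1.252, 1.217]
ft_force: [-0.5, 0.4, -0.6]
width: 18.4
```

```bash
python3 - <<'E'
from h import *
st(); d=cam("scene");save(d,"f4",(250,100,500,310),3)
h=d["hsv"];P=d["P"];o=ctrl.get_obs()["ee_pos"]
v,u=np.mgrid[:384,:512]
g=(h[...,1]<60)&(np.hypot(P[...,0]-o[0],P[...,1]-o[1])<40)&(P[...,2]>105)&(P[...,2]<235)
Q=P[g]; print(len(Q),np.percentile(Q,[1,50,99],0).round(1).tolist())
save(cam("wrist"),"f4w",None,1.5)
E
```

```text
t10.17 [464.5 396.2 312.7] [[-0.03, 0.02, -1.0], [1.0, 0.01, -0.03], [0.01, -1.0, -0.02]] w18.4 F [-0.5  0.4 -0.6] q [ 0.69  0.3   1.59  0.    1.23 -0.92]
301 [[456.0, 376.7, 156.5], [483.4, 395.1, 205.3], [492.3, 414.7, 225.1]]
```

View pics/f4.png

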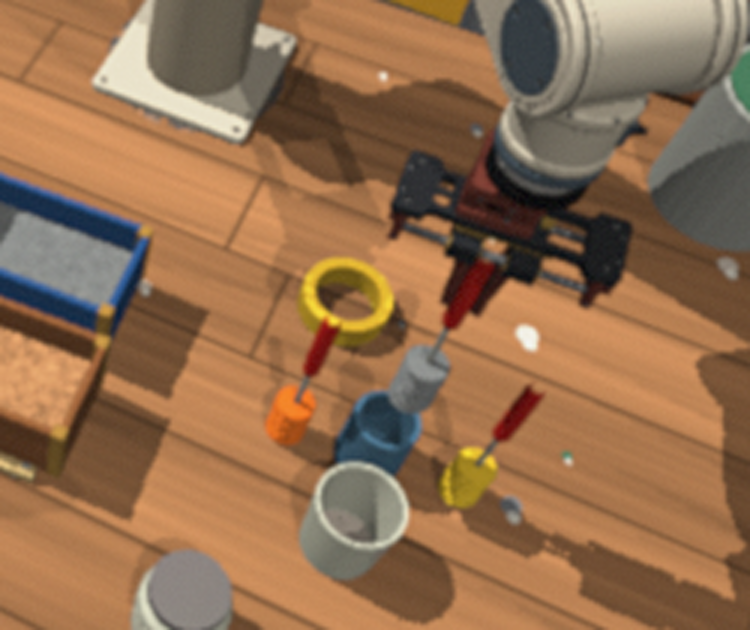

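View pics/f4w.png

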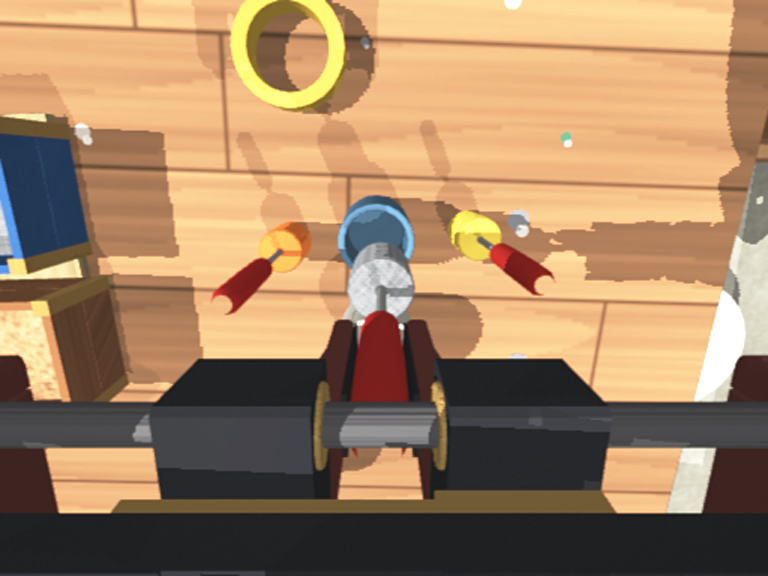

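{"fn": "jog_arm", "kwargs": {"steps": [{"dp": [0.35, 0, 0], "turn": [-0.003, 0.005, 0], "claw": 0}, {"dp": [0.7, 0, 0], "turn": [-0.003, 0.005, 0], "claw": 0}, {"dp": [1, 0, 0], "turn": [-0.003, 0.005, 0], "claw": 0}, {"dp": [1, 0, 0], "turn": [-0.003, 0.005, 0], "claw": 0}, {"dp": [1, 0, 0], "turn": [-0.003, 0.005, 0], "claw": 0}]}}

```text
t: 10.68
ee_pos: [544.2, 395.0, 309.3]
orientation: [-1.19, -1.23, 1.235]
ft_force: [-0.8, 0.4, -1.1]
width: 18.0
```

{"fn": "jog_arm", "kwargs": {"steps": [{"dp": [0.3, 0, 0], "turn": [0, 0, 0], "claw": 0}, {"dp": [0.3, 0, 0], "turn": [0, 0, 0], "claw": 0}, {"dp": [0.3, 0, 0], "turn": [0, 0, 0], "claw": 0}]}}

```text
t: 10.93
ee_pos: [567.4, 394.8, 308.1]
orientation: [-1.189, -1.228, 1.236]
ft_force: [0.3, -0.8, -1.2]
width: 18.1
```

```bash
python3 - <<'E'
from h import *
st(); d=cam("scene");save(d,"g1",(250,100,500,310),3)
h=d["hsv"];P=d["P"];o=ctrl.get_obs()["ee_pos"]
g=(h[...,1]<60)&(np.hypot(P[...,0]-o[0],P[...,1]-o[1])<40)&(P[...,2]>120)&(P[...,2]<235)
Q=P[g]; print(len(Q),np.percentile(Q,[1,50,99],0).round(1).tolist())
g=(h[...,1]<70)&(np.hypot(P[...,0]-572,P[...,1]-398)<60)&(P[...,2]>94)&(P[...,2]<106)
Q=P[g][:,:2]; A=np.c_[2*Q,np.ones(len(Q))]; s=np.linalg.lstsq(A,(Q**2).sum(1),rcond=None)[0]
print("pot",len(Q),s[:2])
save(cam("wrist"),"g1w",None,1.5)
E
```

```text
t10.93 [567.4 394.8 308.1] [[-0.03, -0.01, -1.0], [1.0, -0.0, -0.03], [-0.0, -1.0, 0.01]] w18.1 F [ 0.3 -0.8 -1.2] q [ 0.59  0.45  1.38  0.    1.31 -1.01]
330 [[554.1, 373.6, 150.1], [582.9, 392.6, 204.7], [591.9, 413.0, 225.9]]
pot 133 [575.37515745 397.10839161]
```

View pics/g1.png

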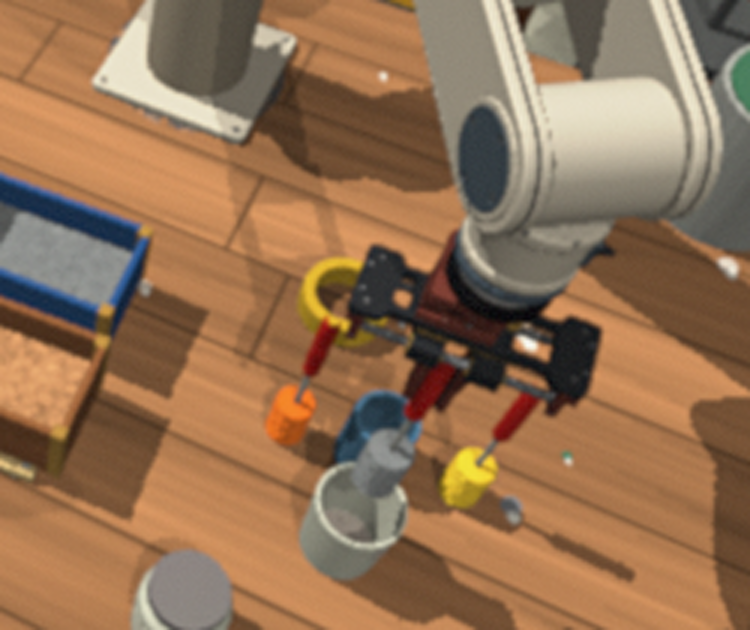

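View pics/g1w.png

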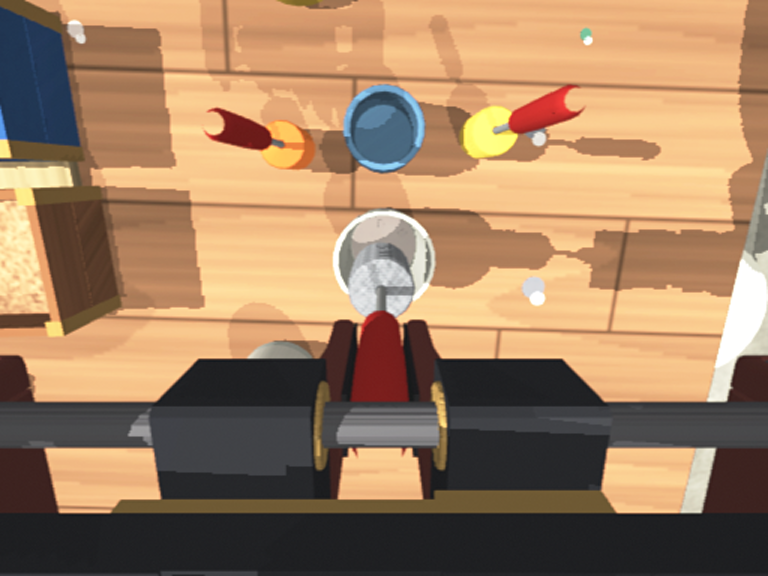

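{"fn": "jog_arm", "kwargs": {"steps": [{"dp": [0.05, 0.02, -0.3], "turn": [0, 0, 0], "claw": 0}, {"dp": [0.05, 0.02, -0.6], "turn": [0, 0, 0], "claw": 0}, {"dp": [0.05, 0.02, -0.9], "turn": [0, 0, 0], "claw": 0}, {"dp": [0.05, 0.02, -1], "turn": [0, 0, 0], "claw": 0}, {"dp": [0.05, 0.02, -1], "turn": [0, 0, 0], "claw": 0}]}}

```text
t: 11.45
ee_pos: [568.7, 396.0, 226.3]
orientation: [-1.188, -1.225, 1.241]
ft_force: [0.2, -0.0, -1.6]
width: 18.2
```

{"fn": "jog_arm", "kwargs": {"steps": [{"dp": [0, 0, -0.2], "turn": [0, 0, 0], "claw": 0}, {"dp": [0, 0, -0.4], "turn": [0, 0, 0], "claw": 0}, {"dp": [0, 0, -0.55], "turn": [0, 0, 0], "claw": 0}, {"dp": [0, 0, -0.62], "turn": [0, 0, 0], "claw": 0}, {"dp": [0, 0, -0.62], "turn": [0, 0, 0], "claw": 0}]}}

```text
t: 11.87
ee_pos: [568.3, 395.8, 176.2]
orientation: [-1.187, -1.224, 1.242]
ft_force: [-0.7, 0.4, -0.7]
width: 18.2
```

```bash
python3 - <<'E'
from h import *
st(); d=cam("scene");save(d,"g2",(250,100,500,310),3)
E
```

```text
t11.87 [568.3 395.8 176.2] [[-0.03, -0.01, -1.0], [1.0, -0.0, -0.03], [-0.0, -1.0, 0.01]] w18.2 F [-0.7  0.4 -0.7] q [ 0.59  0.58  1.49  0.    1.09 -1.02]
```

View pics/g2.png

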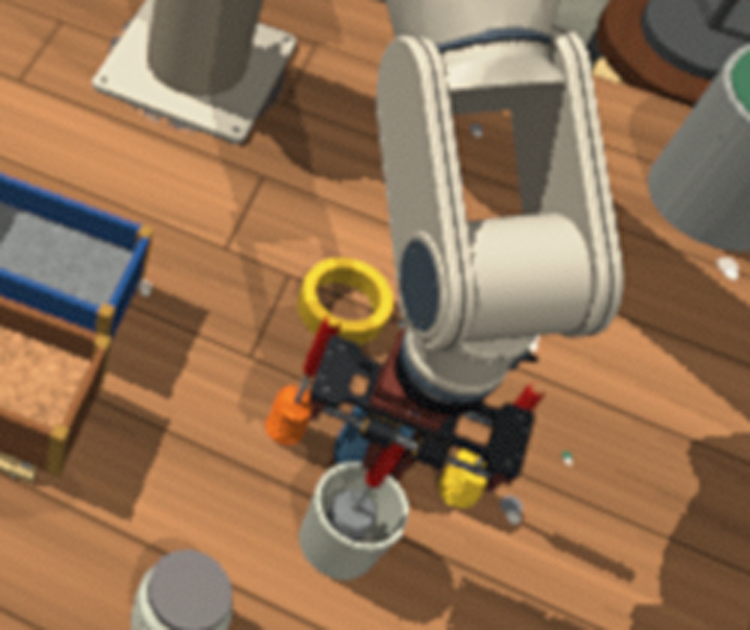

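{"fn": "jog_arm", "kwargs": {"steps": [{"dp": [0.02, 0.02, -0.06], "turn": [0, 0, 0], "claw": 0}, {"dp": [0.02, 0.02, -0.09], "turn": [0, 0, 0], "claw": 0}, {"dp": [0.02, 0.02, -0.09], "turn": [0, 0, 0], "claw": 0}, {"dp": [0.02, 0.02, -0.09], "turn": [0, 0, 0], "claw": 0}]}}

```text
t: 12.25
ee_pos: [570.5, 397.8, 170.2]
orientation: [-1.188, -1.225, 1.241]
ft_force: [0.2, 0.2, -1.6]
width: 18.4
```

{"fn": "jog_arm", "kwargs": {"steps": [{"dp": [0, 0, 0.3], "turn": [0, 0, 0], "claw": 0}, {"dp": [0, 0, 0.6], "turn": [0, 0, 0], "claw": 0}, {"dp": [0, 0, 0.85], "turn": [0, 0, 0], "claw": 0}, {"dp": [0, 0, 0.9], "turn": [0, 0, 0], "claw": 0}, {"dp": [0, 0, 0.9], "turn": [0, 0, 0], "claw": 0}, {"dp": [0, 0, 0.6], "turn": [0, 0, 0], "claw": 0}, {"dp": [0, 0, 0.3], "turn": [0, 0, 0], "claw": 0}, {"dp": [0, 0, 0.04], "turn": [0, 0, 0], "claw": 0}, {"dp": [0, 0, 0.0], "turn": [0, 0, 0], "claw": 0}, {"dp": [0, 0, 0.0], "turn": [0, 0, 0], "claw": 0}, {"dp": [0, 0, 0.0], "turn": [0, 0, 0], "claw": 0}, {"dp": [0, 0, 0.0], "turn": [0, 0, 0], "claw": 0}]}}

```text
t: 13.25
ee_pos: [570.0, 397.5, 169.2]
orientation: [-1.187, -1.224, 1.242]
ft_force: [0.3, -0.0, -1.7]
width: 18.0
```

{"fn": "jog_arm", "kwargs": {"steps": [{"dp": [0, 0, 0.3], "turn": [0, 0, 0], "claw": 0}, {"dp": [0, 0, 0.6], "turn": [0, 0, 0], "claw": 0}, {"dp": [0, 0, 0.85], "turn": [0, 0, 0], "claw": 0}, {"dp": [0, 0, 0.9], "turn": [0, 0, 0], "claw": 0}, {"dp": [0, 0, 0.9], "turn": [0, 0, 0], "claw": 0}, {"dp": [0, 0, 0.6], "turn": [0, 0, 0], "claw": 0}, {"dp": [0, 0, 0.3], "turn": [0, 0, 0], "claw": 0}, {"dp": [0, 0, 0.04], "turn": [0, 0, 0], "claw": 0}, {"dp": [0, 0, 0.0], "turn": [0, 0, 0], "claw": 0}, {"dp": [0, 0, 0.0], "turn": [0, 0, 0], "claw": 0}, {"dp": [0, 0, 0.0], "turn": [0, 0, 0], "claw": 0}, {"dp": [0, 0, 0.0], "turn": [0, 0, 0], "claw": 0}]}}

```text
t: 14.25
ee_pos: [569.7, 397.2, 168.7]
orientation: [-1.187, -1.223, 1.243]
ft_force: [-0.2, -0.0, -0.9]
width: 18.2
```

{"fn": "jog_arm", "kwargs": {"steps": [{"dp": [0, 0, 0.3], "turn": [0, 0, 0], "claw": 0}, {"dp": [0, 0, 0.6], "turn": [0, 0, 0], "claw": 0}, {"dp": [0, 0, 0.9], "turn": [0, 0, 0], "claw": 0}, {"dp": [0, 0, 0.9], "turn": [0, 0, 0], "claw": 0}, {"dp": [0, 0, 0.9], "turn": [0, 0, 0], "claw": 0}]}}

```text
t: 14.67
ee_pos: [570.5, 397.7, 242.4]
orientation: [-1.188, -1.226, 1.24]
ft_force: [-0.8, -0.7, -1.4]
width: 18.1
```

```bash
python3 - <<'E'
from h import *
st(); d=cam("scene");save(d,"g3",(250,100,500,310),3);save(cam("wrist"),"g3w",None,1.5)
E
```

```text
t14.67 [570.5 397.7 242.4] [[-0.03, -0.01, -1.0], [1.0, -0.0, -0.03], [-0.0, -1.0, 0.01]] w18.1 F [-0.8 -0.7 -1.4] q [ 0.59  0.51  1.44  0.    1.2  -1.02]
```

View pics/g3.png

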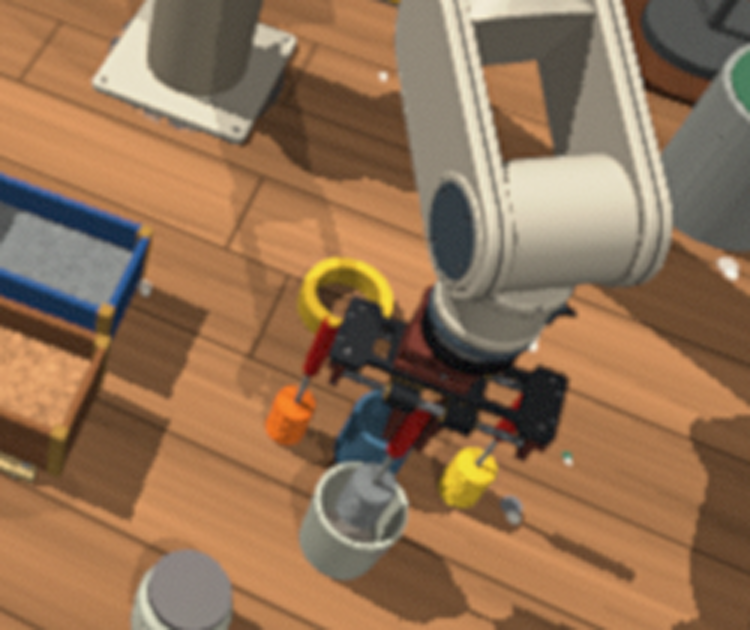

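View pics/g3w.png

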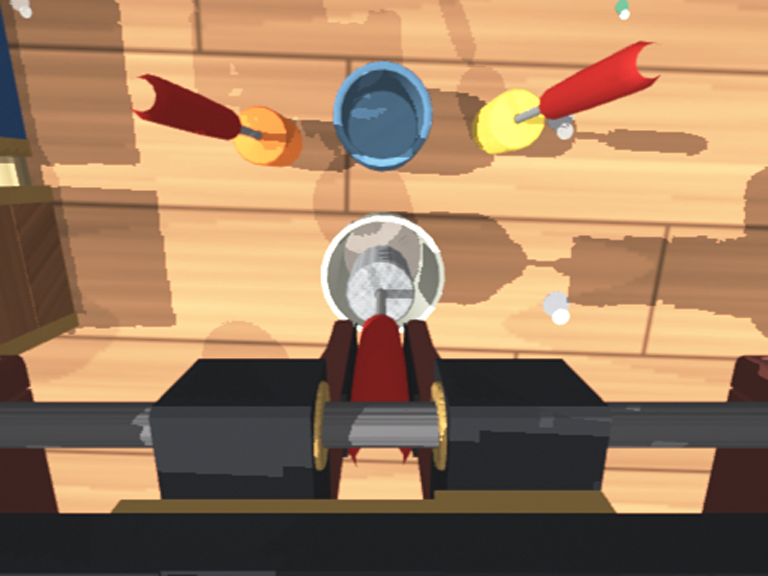

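Three strokes are done. Now lift and return the brush to the stand.

{"fn": "jog_arm", "kwargs": {"steps": [{"dp": [0, 0, 0.3], "turn": [0, 0, 0], "claw": 0}, {"dp": [0, 0, 0.6], "turn": [0, 0, 0], "claw": 0}, {"dp": [0, 0, 0.9], "turn": [0, 0, 0], "claw": 0}, {"dp": [-0.3, 0, 0.9], "turn": [0, 0, 0], "claw": 0}, {"dp": [-0.6, 0, 0.9], "turn": [0, 0, 0], "claw": 0}, {"dp": [-0.9, -0.04, 0.9], "turn": [0, 0, 0], "claw": 0}, {"dp": [-1, -0.04, 0.9], "turn": [0, 0, 0], "claw": 0}, {"dp": [-1, -0.04, 0.9], "turn": [0, 0, 0], "claw": 0}]}}

```text
t: 15.43
ee_pos: [487.2, 393.3, 310.4]
orientation: [-1.186, -1.22, 1.247]
ft_force: [-0.2, -0.5, -0.7]
width: 18.6
```

{"fn": "jog_arm", "kwargs": {"steps": [{"dp": [-0.2, 0, 0], "turn": [0, 0, 0], "claw": 0}, {"dp": [-0.38, 0, 0], "turn": [0, 0, 0], "claw": 0}, {"dp": [-0.38, 0, 0], "turn": [0, 0, 0], "claw": 0}, {"dp": [-0.38, 0, 0], "turn": [0, 0, 0], "claw": 0}]}}

```text
t: 15.77
ee_pos: [456.9, 393.4, 310.1]
orientation: [-1.186, -1.221, 1.248]
ft_force: [-1.2, -0.1, -1.3]
width: 18.0
```

```bash
python3 - <<'E'
from h import *
st(); d=cam("wrist");save(d,"h1w",None,1.5)
P=d["P"];h=d["hsv"]
m=(np.hypot(P[...,0]-460,P[...,1]-393)<55)&(P[...,2]>79)&(P[...,2]<90)&(abs(h[...,0].astype(int)-105)<15)
Q=P[m][:,:2]; A=np.c_[2*Q,np.ones(len(Q))]; s=np.linalg.lstsq(A,(Q**2).sum(1),rcond=None)[0]
print(len(Q),s[:2].round(1),np.sqrt(s[2]+s[:2]@s[:2]).round(1))
o=ctrl.get_obs()["ee_pos"]
m=(np.hypot(P[...,0]-o[0],P[...,1]-o[1])<40)&(P[...,2]>110)&(P[...,2]<235)&(h[...,1]<50)
Q=P[m];print(np.percentile(Q,[1,50,99],0).round(1).tolist())
E
```

```text
t15.77 [456.9 393.4 310.1] [[-0.04, -0.02, -1.0], [1.0, -0.01, -0.04], [-0.01, -1.0, 0.02]] w18.0 F [-1.2 -0.1 -1.3] q [ 0.69  0.31  1.58  0.    1.26 -0.92]
416 [459.4 394.7] 31.6
[[438.3, 373.5, 157.6], [452.6, 392.7, 216.7], [474.6, 412.0, 225.7]]
```

View pics/h1w.png

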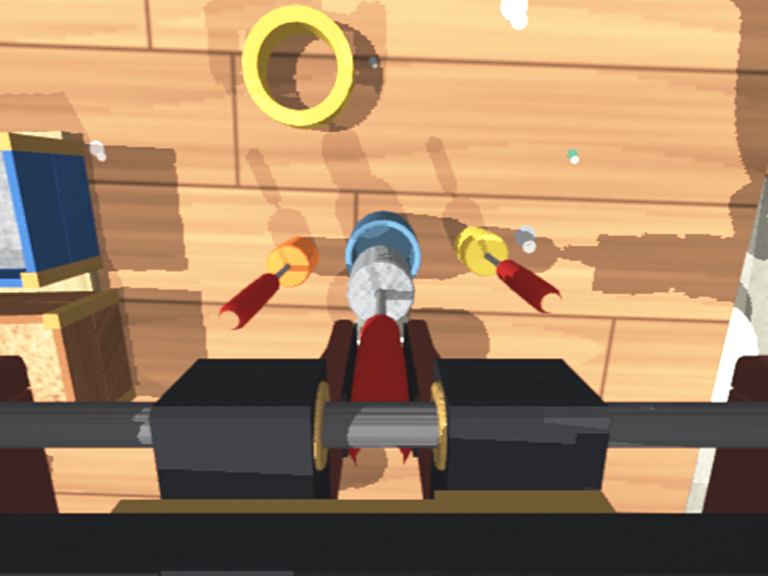

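{"fn": "jog_arm", "kwargs": {"steps": [{"dp": [0.06, 0, 0], "turn": [0.002, -0.004, 0], "claw": 0}, {"dp": [0.06, 0, 0], "turn": [0.002, -0.004, 0], "claw": 0}, {"dp": [0.06, 0, -0.2], "turn": [0.002, -0.004, 0], "claw": 0}, {"dp": [0.06, 0, -0.4], "turn": [0.002, -0.004, 0], "claw": 0}, {"dp": [0.06, 0, -0.6], "turn": [0.002, -0.004, 0], "claw": 0}, {"dp": [0.06, 0, -0.6], "turn": [0.002, -0.004, 0], "claw": 0}]}}

```text
t: 16.32
ee_pos: [461.3, 392.2, 259.1]
orientation: [-1.191, -1.228, 1.24]
ft_force: [0.2, -0.8, -0.8]
width: 18.5
```

```bash
python3 - <<'E'
from h import *
st(); d=cam("wrist");save(d,"h2w",(150,100,400,280),3); save(cam("scene"),"h2",(310,160,460,290),4)
E
```

```text
t16.32 [461.3 392.2 259.1] [[-0.03, -0.01, -1.0], [1.0, -0.0, -0.03], [-0.0, -1.0, 0.01]] w18.5 F [ 0.2 -0.8 -0.8] q [ 0.68  0.36  1.64  0.    1.15 -0.92]
```

View pics/h2w.png

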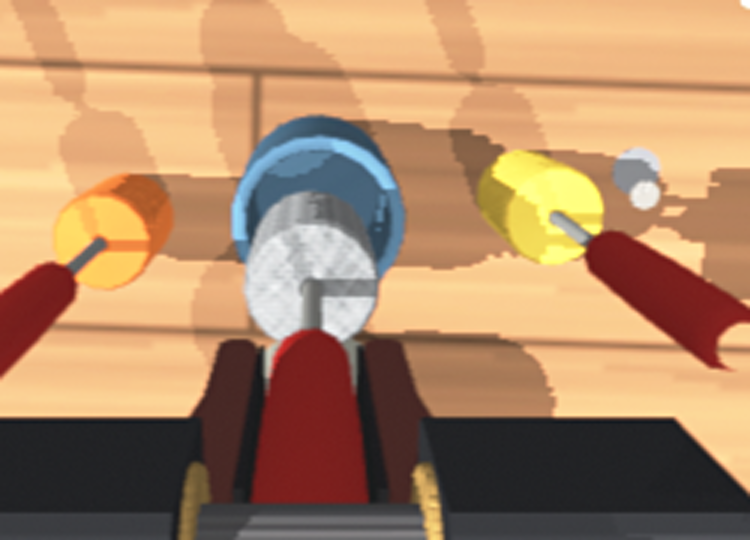

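View pics/h2.png

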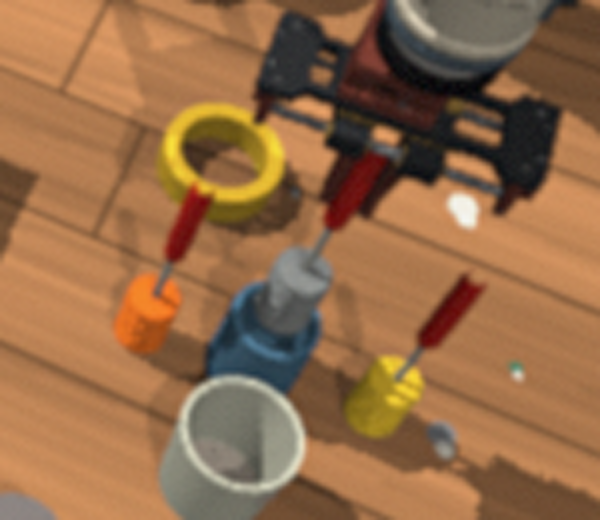

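{"fn": "jog_arm", "kwargs": {"steps": [{"dp": [0, 0.03, 0], "turn": [0, 0, 0], "claw": 0}, {"dp": [0, 0.03, -0.15], "turn": [0, 0, 0], "claw": 0}, {"dp": [0, 0.03, -0.3], "turn": [0, 0, 0], "claw": 0}, {"dp": [0, 0.03, -0.45], "turn": [0, 0, 0], "claw": 0}, {"dp": [0, 0.03, -0.6], "turn": [0, 0, 0], "claw": 0}, {"dp": [0, 0.03, -0.75], "turn": [0, 0, 0], "claw": 0}, {"dp": [0, 0.03, -0.9], "turn": [0, 0, 0], "claw": 0}, {"dp": [0, 0.03, -1], "turn": [0, 0, 0], "claw": 0}, {"dp": [0, 0.03, -1], "turn": [0, 0, 0], "claw": 0}]}}

```text
t: 17.17
ee_pos: [461.5, 394.8, 179.5]
orientation: [-1.19, -1.229, 1.24]
ft_force: [0.2, 0.8, -1.0]
width: 18.4
```

{"fn": "jog_arm", "kwargs": {"steps": [{"dp": [0, 0, -0.05], "turn": [0, 0, 0], "claw": 0}, {"dp": [0, 0, -0.1], "turn": [0, 0, 0], "claw": 0}, {"dp": [0, 0, -0.1], "turn": [0, 0, 0], "claw": 0}]}}

```text
t: 17.42
ee_pos: [461.2, 394.6, 171.0]
orientation: [-1.19, -1.228, 1.241]
ft_force: [-0.2, -0.5, -0.9]
width: 18.1
```

```bash
python3 - <<'E'
from h import *
st(); save(cam("wrist"),"h3w",None,1.5); save(cam("scene"),"h3",(310,160,460,290),4)
E
```

```text
t17.42 [461.2 394.6 171. ] [[-0.03, -0.01, -1.0], [1.0, -0.0, -0.03], [-0.0, -1.0, 0.01]] w18.1 F [-0.2 -0.5 -0.9] q [ 0.69  0.46  1.7   0.    0.98 -0.92]
```

View pics/h3w.png

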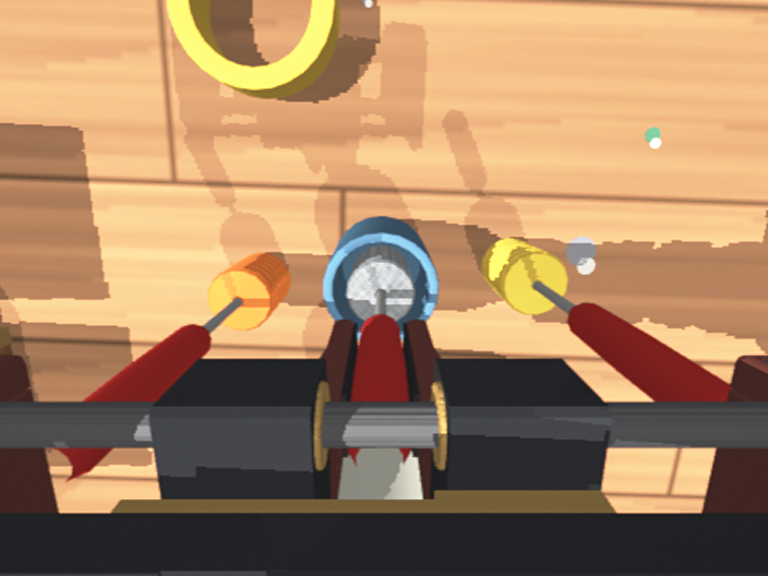

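View pics/h3.png

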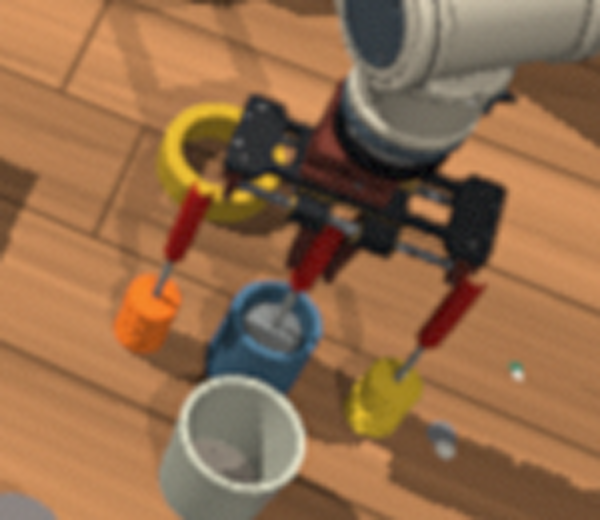

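The head is inside the stand. Lower to the floor, release and rise.

{"fn": "jog_arm", "kwargs": {"steps": [{"dp": [0, 0, -0.02], "turn": [0, 0, 0], "claw": 0}, {"dp": [0, 0, -0.04], "turn": [0, 0, 0], "claw": 0}, {"dp": [0, 0, -0.04], "turn": [0, 0, 0], "claw": 0.25}, {"dp": [0, 0, -0.04], "turn": [0, 0, 0], "claw": 0.4}, {"dp": [0, 0, -0.04], "turn": [0, 0, 0], "claw": 0.6}, {"dp": [0, 0, -0.04], "turn": [0, 0, 0], "claw": 0.6}, {"dp": [0, 0, -0.04], "turn": [0, 0, 0], "claw": 0.6}, {"dp": [0, 0, -0.04], "turn": [0, 0, 0], "claw": 0.6}, {"dp": [0, 0, -0.04], "turn": [0, 0, 0], "claw": 0.6}]}}

```text
t: 18.27
ee_pos: [461.6, 394.9, 168.6]
orientation: [-1.191, -1.229, 1.24]
ft_force: [0.3, -0.3, -0.2]
width: 52.5
```

{"fn": "jog_arm", "kwargs": {"steps": [{"dp": [0, 0, 0.3], "turn": [0, 0, 0], "claw": 0.7}, {"dp": [0, 0, 0.6], "turn": [0, 0, 0], "claw": 0.7}, {"dp": [0, 0, 1], "turn": [0, 0, 0], "claw": 0.7}, {"dp": [0, 0, 1], "turn": [0, 0, 0], "claw": 0.7}, {"dp": [0, 0, 1], "turn": [0, 0, 0], "claw": 0.7}]}}

```text
t: 18.68
ee_pos: [462.5, 395.7, 250.7]
orientation: [-1.191, -1.233, 1.236]
ft_force: [0.3, -0.7, -0.8]
width: 61.5
```

{"fn": "jog_arm", "kwargs": {"steps": [{"dp": [0, 0, 0.5], "turn": [0, 0, 0], "claw": 0.7}, {"dp": [0, 0, 0.9], "turn": [0, 0, 0], "claw": 0.7}, {"dp": [0.1, -0.4, 0.9], "turn": [0, 0, 0], "claw": 0.7}, {"dp": [0.1, -0.8, 0.9], "turn": [0, 0, 0], "claw": 0.7}, {"dp": [0.1, -1, 0.9], "turn": [0, 0, 0], "claw": 0.7}]}}

```text
t: 19.1
ee_pos: [470.0, 313.2, 321.7]
orientation: [-1.191, -1.231, 1.238]
ft_force: [0.4, -0.3, 0.6]
width: 61.7
```

```bash
python3 - <<'E'
from h import *
st(); save(cam("wrist"),"i1w",None,1.5); d=cam("top"); save(d,"i1",(190,90,430,270),3.3)
E
```

```text
t19.10 [470.  313.2 321.7] [[-0.03, -0.0, -1.0], [1.0, -0.0, -0.03], [-0.0, -1.0, 0.0]] w61.7 F [ 0.4 -0.3  0.6] q [ 0.57  0.24  1.66  0.    1.25 -1.04]
```

View pics/i1w.png

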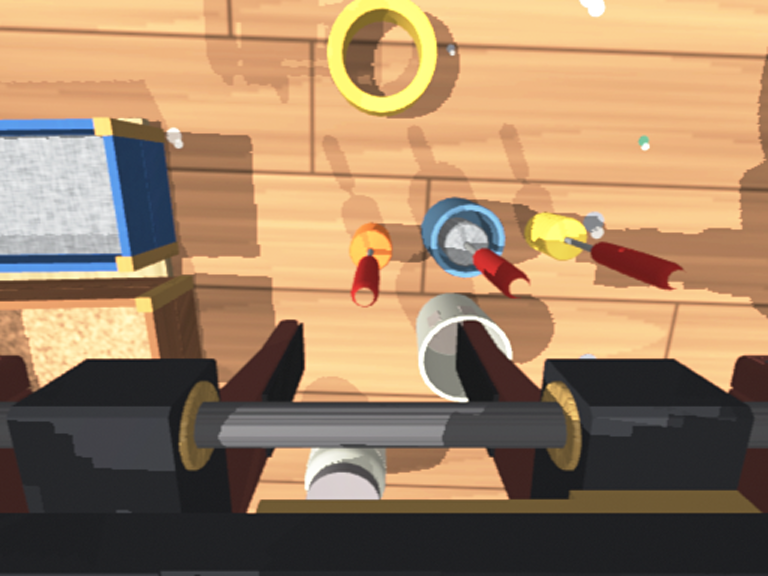

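View pics/i1.png

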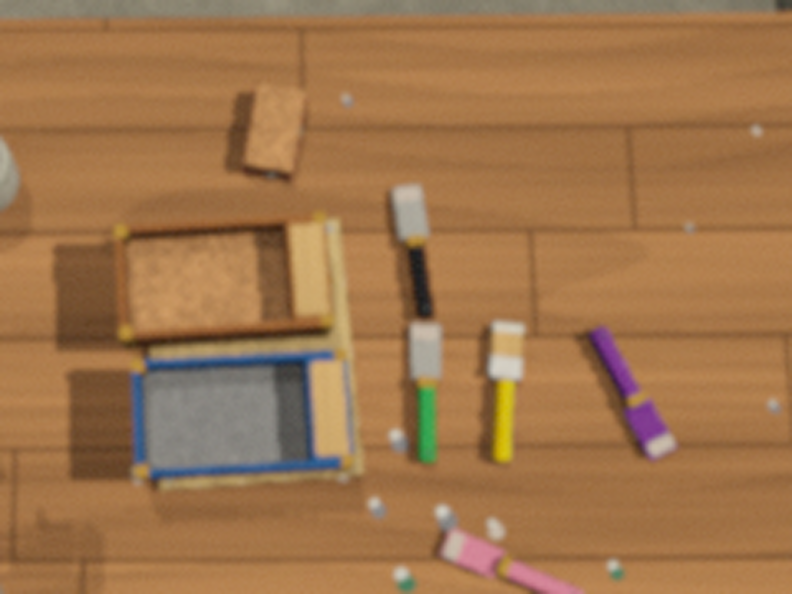

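Brush stands well in the stand. Now the tools and trays.

```bash
cat > m.py <<'E'
from h import *
def tools(d,h=20):
    """handle centre, axis direction toward head"""
    P=d["P"];out={}
    for nm,lo,hi in [("green",(40,120,50),(80,255,255)),("yellow",(22,150,110),(33,255,255)),("black",(0,0,0),(180,255,55))]:
        for m,s,c in clusters(d,lo,hi,25):
            q=np.nanmedian(P[m],0)
            if not(-450<q[1]<-120 and 330<q[0]<760 and q[2]<45): continue
            v,u=np.nonzero(m); W=np.array([ray(d,a,b,h)[:2] for a,b in zip(u,v)],np.float32)
            r=cv2.minAreaRect(W); B=cv2.boxPoints(r); e=[B[1]-B[0],B[2]-B[1]]; L=[np.hypot(*x) for x in e]; a=e[int(L[1]>L[0])]; a=a/np.hypot(*a)
            if a[0]<0:a=-a
            print(nm,s[4],"ctr",np.round(r[0],1),"size",np.round(r[1]),"ang",round(np.degrees(np.arctan2(a[1],a[0])),1))
E
python3 - <<'E'
from m import *
d=cam("top");tools(d);P=d["P"]
u,v=np.meshgrid(np.arange(512),np.arange(384))
# rims z 98..112
m=((P[...,2]>97)&(P[...,2]<113)&(P[...,1]<140)&(P[...,1]>-170)&(P[...,0]>330)&(P[...,0]<700))
h=d["hsv"]
for nm,mm in [("brown",m&(P[...,0]>505)),("blue",m&(P[...,0]<500))]:
    w=mm.astype(np.uint8); cs,_=cv2.findContours(w,cv2.RETR_EXTERNAL,cv2.CHAIN_APPROX_NONE)
    c=max(cs,key=lambda c:len(c))[:,0]
    W=np.array([ray(d,a,b,105)[:2] for a,b in c],np.float32); r=cv2.minAreaRect(W); print(nm,np.round(r[0]),np.round(r[1]),round(r[2],1),np.round(cv2.boxPoints(r)).tolist())
for nm,x0 in [("brown",585),("blue",430)]:
    k=(abs(P[...,0]-x0)<45)&(P[...,1]>-60)&(P[...,1]<90); print(nm,"floor z",np.nanmedian(P[k][:,2]))
E
```

```text
green 112 ctr [ 428.6 -250.1] size [19. 86.] ang -1.9
yellow 136 ctr [ 430.3 -341.8] size [21. 91.] ang -5.6
black 62 ctr [ 597.2 -249.2] size [78. 12.] ang 6.8
brown [589. -15.] [132. 241.] 3.1 [[516.0, 102.0], [529.0, -138.0], [661.0, -131.0], [648.0, 109.0]]
blue [433. -34.] [130. 240.] 2.6 [[362.0, 83.0], [373.0, -157.0], [503.0, -151.0], [493.0, 89.0]]
brown floor z 62.16548749992239
blue floor z 62.61279612358362
```

{"fn": "jog_arm", "kwargs": {"steps": [{"dp": [0.1, -0.5, 0], "turn": [0, 0, 0], "claw": 0.7}, {"dp": [0.15, -1, 0], "turn": [0, 0, 0], "claw": 0.7}, {"dp": [0.15, -1, 0], "turn": [0, 0, 0], "claw": 0.7}]}}

```text
t: 19.5
ee_pos: [482.2, 231.2, 320.7]
orientation: [-1.193, -1.226, 1.237]
ft_force: [0.5, 0.0, -0.4]
width: 61.3
```

{"fn": "jog_arm", "kwargs": {"steps": [{"dp": [0.1, -0.5, 0], "turn": [0, 0, 0], "claw": 0.7}, {"dp": [0.15, -1, 0], "turn": [0, 0, 0], "claw": 0.7}, {"dp": [0.15, -1, 0], "turn": [0, 0, 0], "claw": 0.7}]}}

```text
t: 19.75
ee_pos: [494.7, 147.6, 319.9]
orientation: [-1.195, -1.222, 1.237]
ft_force: [-0.1, 0.4, -0.3]
width: 61.3
```

{"fn": "jog_arm", "kwargs": {"steps": [{"dp": [0.1, -0.5, 0], "turn": [0, 0, 0], "claw": 0.7}, {"dp": [0.15, -1, 0], "turn": [0, 0, 0], "claw": 0.7}, {"dp": [0.15, -1, 0], "turn": [0, 0, 0], "claw": 0.7}]}}

```text
t: 20.0
ee_pos: [507.6, 64.1, 319.3]
orientation: [-1.197, -1.219, 1.236]
ft_force: [0.1, 0.1, -1.0]
width: 61.4
```

{"fn": "jog_arm", "kwargs": {"steps": [{"dp": [0.1, -0.5, 0], "turn": [0, 0, 0], "claw": 0.7}, {"dp": [0.15, -1, 0], "turn": [0, 0, 0], "claw": 0.7}, {"dp": [0.15, -1, 0], "turn": [0, 0, 0], "claw": 0.7}]}}

```text
t: 20.25
ee_pos: [520.7, -19.3, 318.8]
orientation: [-1.199, -1.216, 1.235]
ft_force: [-0.2, -0.5, -0.3]
width: 61.6
```

{"fn": "jog_arm", "kwargs": {"steps": [{"dp": [0.1, -0.5, 0], "turn": [0, 0, 0], "claw": 0.7}, {"dp": [0.15, -1, 0], "turn": [0, 0, 0], "claw": 0.7}, {"dp": [0.15, -1, 0], "turn": [0, 0, 0], "claw": 0.7}]}}

```text
t: 20.5
ee_pos: [534.2, -102.6, 318.3]
orientation: [-1.202, -1.214, 1.233]
ft_force: [-0.8, 1.1, 0.3]
width: 61.3
```

{"fn": "jog_arm", "kwargs": {"steps": [{"dp": [0.1, -0.5, 0], "turn": [0, 0, 0], "claw": 0.7}, {"dp": [0.15, -1, 0], "turn": [0, 0, 0], "claw": 0.7}, {"dp": [0.15, -1, 0], "turn": [0, 0, 0], "claw": 0.7}]}}

```text
t: 20.75
ee_pos: [547.7, -185.9, 317.7]
orientation: [-1.204, -1.211, 1.232]
ft_force: [-0.8, 0.4, 0.1]
width: 61.4
```

{"fn": "jog_arm", "kwargs": {"steps": [{"dp": [0.1, -0.5, 0], "turn": [0, 0, 0], "claw": 0.7}, {"dp": [0.15, -1, 0], "turn": [0, 0, 0], "claw": 0.7}, {"dp": [0.15, -1, 0], "turn": [0, 0, 0], "claw": 0.7}, {"dp": [0.15, -1, 0], "turn": [0, 0, 0], "claw": 0.7}]}}

```text
t: 21.08
ee_pos: [560.6, -265.6, 316.7]
orientation: [-1.204, -1.21, 1.23]
ft_force: [0.3, 0.9, -0.4]
width: 61.6
```

```bash
python3 - <<'E'
from m import *
st(); d=cam("wrist");save(d,"j1w",None,1.5); tools(d)
E
```

```text
t21.08 [ 560.6 -265.6  316.7] [[-0.01, -0.01, -1.0], [1.0, -0.01, -0.01], [-0.01, -1.0, 0.01]] w61.6 F [ 0.3  0.9 -0.4] q [-0.46  0.33  1.55 -0.01  1.27 -2.04]
green 719 ctr [ 428.  -253.1] size [18. 86.] ang -1.0
yellow 368 ctr [ 434.1 -342.2] size [21. 97.] ang -5.8
black 444 ctr [ 598.9 -251.9] size [88. 17.] ang 6.2
```

View pics/j1w.png

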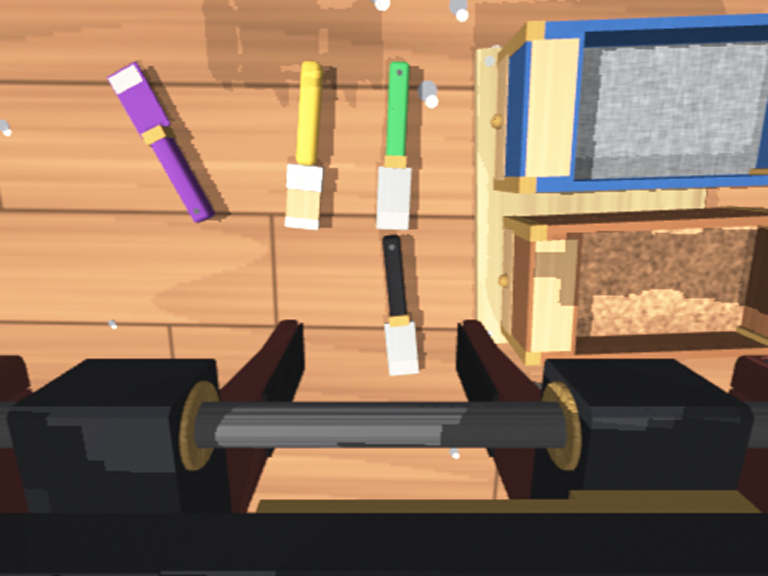

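Positions found: green handle at (428,-253), black at (599,-252), yellow at (434,-342). I'll pick up knife2 first.

{"fn": "jog_arm", "kwargs": {"steps": [{"dp": [-0.4, 0.1, -0.4], "turn": [0, 0, 0], "claw": 0.7}, {"dp": [-0.8, 0.15, -0.8], "turn": [0, 0, 0], "claw": 0.7}, {"dp": [-1, 0.15, -1], "turn": [0, 0, 0], "claw": 0.7}, {"dp": [-1, 0.15, -1], "turn": [0, 0, 0], "claw": 0.7}]}}

```text
t: 21.47
ee_pos: [474.1, -247.7, 232.0]
orientation: [-1.191, -1.207, 1.232]
ft_force: [-1.1, 0.3, -0.3]
width: 61.4
```

{"fn": "jog_arm", "kwargs": {"steps": [{"dp": [-0.35, 0, -0.5], "turn": [0, 0, 0], "claw": 0.7}, {"dp": [-0.45, 0, -1], "turn": [0, 0, 0], "claw": 0.7}, {"dp": [-0.45, 0, -1], "turn": [0, 0, 0], "claw": 0.7}]}}

```text
t: 21.72
ee_pos: [435.2, -244.2, 148.7]
orientation: [-1.184, -1.206, 1.232]
ft_force: [-0.9, 0.9, 0.3]
width: 61.4
```

```bash
python3 - <<'E'
from m import *
st(); d=cam("wrist");save(d,"j2w",None,1.5); tools(d)
E
```

```text
t21.72 [ 435.2 -244.2  148.7] [[-0.02, -0.02, -1.0], [1.0, 0.0, -0.02], [0.0, -1.0, 0.02]] w61.4 F [-0.9  0.9  0.3] q [-0.53  0.36  1.95 -0.01  0.86 -2.11]
green 1457 ctr [ 428.2 -252.9] size [19. 88.] ang -1.4
yellow 675 ctr [ 433.  -338.6] size [18. 97.] ang -4.2
black 497 ctr [ 590.2 -252.1] size [47. 18.] ang 6.5
```

View pics/j2w.png

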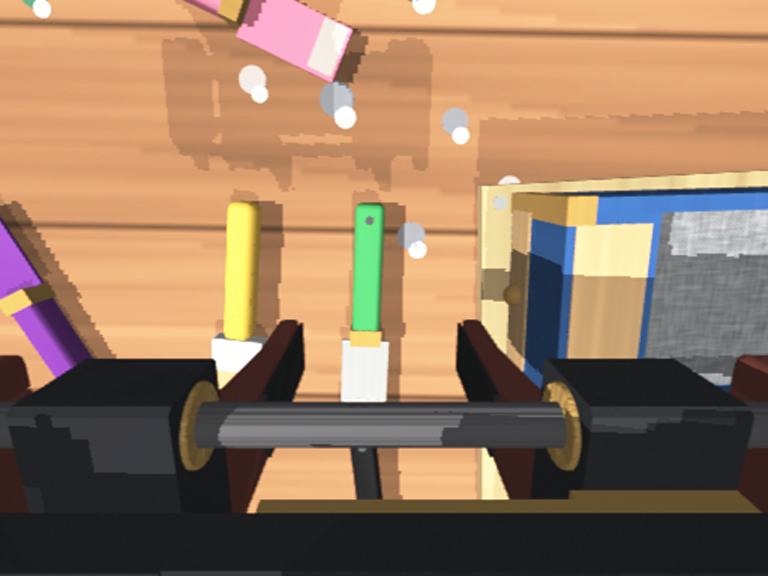

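```bash
python3 - <<'E'
from h import *
d=cam("wrist");P=d["P"]
m=(P[...,0]>380)&(P[...,0]<490)&(P[...,1]<-140)&(P[...,1]>-200)&(P[...,2]>40)&(P[...,2]<115)
Q=P[m]; print(np.percentile(Q[:,1],[0,1,5,50]));k=Q[Q[:,1]<np.percentile(Q[:,1],3)];print(k[:10].round())
E
```

```text
[-162.90822888 -157.19905479 -155.67810334 -152.52223745]
[[ 380. -156.   44.]
 [ 381. -156.   47.]
 [ 381. -156.   49.]
 [ 380. -156.   57.]
 [ 381. -156.   65.]
 [ 380. -156.   74.]
 [ 383. -156.   50.]
 [ 382. -156.   52.]
 [ 382. -156.   55.]
 [ 382. -156.   60.]]
```

{"fn": "jog_arm", "kwargs": {"steps": [{"dp": [0.05, -0.16, -0.3], "turn": [0, 0, 0], "claw": 0.7}, {"dp": [0.13, -0.16, -0.6], "turn": [0, 0, 0], "claw": 0.7}, {"dp": [0.13, -0.16, -0.6], "turn": [0, 0, 0], "claw": 0.7}, {"dp": [0.13, -0.16, -0.6], "turn": [0, 0, 0], "claw": 0.7}]}}

```text
t: 22.15
ee_pos: [448.4, -257.4, 102.9]
orientation: [-1.185, -1.207, 1.233]
ft_force: [-0.1, -0.1, -0.0]
width: 61.3
```

{"fn": "jog_arm", "kwargs": {"steps": [{"dp": [-0.03, -0.07, -0.2], "turn": [0, 0, 0], "claw": 0.7}, {"dp": [-0.03, -0.07, -0.5], "turn": [0, 0, 0], "claw": 0.7}, {"dp": [-0.03, -0.07, -0.8], "turn": [0, 0, 0], "claw": 0.7}, {"dp": [-0.03, -0.07, -0.9], "turn": [0, 0, 0], "claw": 0.7}, {"dp": [-0.03, -0.07, -0.9], "turn": [0, 0, 0], "claw": 0.7}]}}

```text
t: 22.57
ee_pos: [446.2, -262.5, 31.0]
orientation: [-1.183, -1.207, 1.233]
ft_force: [0.2, -0.1, -0.1]
width: 61.5
```

```bash
python3 - <<'E'
from m import *
st(); d=cam("wrist");save(d,"j3w",None,1.5)
E
```

```text
t22.57 [ 446.2 -262.5   31. ] [[-0.02, -0.02, -1.0], [1.0, 0.0, -0.02], [0.0, -1.0, 0.02]] w61.5 F [ 0.2 -0.1 -0.1] q [-0.55  0.58  1.95 -0.02  0.63 -2.12]
```

View pics/j3w.png

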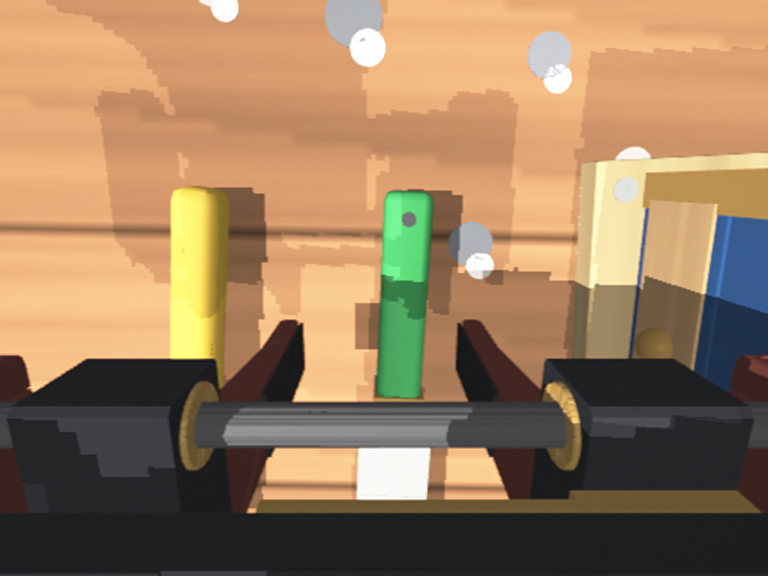

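{"fn": "jog_arm", "kwargs": {"steps": [{"dp": [0, 0, -0.16], "turn": [0, -0.004, 0], "claw": 0.7}, {"dp": [0, 0, -0.33], "turn": [0, -0.004, 0], "claw": 0.7}, {"dp": [0, 0, -0.33], "turn": [0, -0.004, 0], "claw": 0.3}, {"dp": [0, 0, -0.33], "turn": [0, -0.004, 0], "claw": 0}, {"dp": [0, 0, -0.33], "turn": [0, -0.004, 0], "claw": 0}, {"dp": [0, 0, -0.33], "turn": [0, -0.004, 0], "claw": 0}, {"dp": [0, 0, -0.33], "turn": [0, -0.004, 0], "claw": 0}, {"dp": [0, 0, -0.33], "turn": [0, -0.004, 0], "claw": 0}, {"dp": [0, 0, -0.33], "turn": [0, -0.004, 0], "claw": 0}, {"dp": [0, 0, -0.33], "turn": [0, -0.004, 0], "claw": 0}, {"dp": [0, 0, -0.33], "turn": [0, -0.004, 0], "claw": 0}]}}

```text
t: 23.53
ee_pos: [446.9, -262.9, 6.0]
orientation: [-1.194, -1.217, 1.227]
ft_force: [-1.0, 2.0, 6.8]
width: 19.5
```

Gripped knife2 (19.5 mm). Lift, turn and carry it to the brown tray.

{"fn": "jog_arm", "kwargs": {"steps": [{"dp": [0, 0, 0.3], "turn": [0, 0, 0], "claw": 0}, {"dp": [0, 0, 0.7], "turn": [0, 0, 0], "claw": 0}, {"dp": [0, 0, 1], "turn": [0, 0, 0], "claw": 0}, {"dp": [0.2, 0, 1], "turn": [0, 0, -0.04], "claw": 0}, {"dp": [0.4, 0, 1], "turn": [0, 0, -0.08], "claw": 0}]}}

```text
t: 23.95
ee_pos: [479.6, -263.6, 87.7]
orientation: [-1.308, -1.028, 1.036]
ft_force: [0.3, 0.4, -0.8]
width: 19.9
```

{"fn": "jog_arm", "kwargs": {"steps": [{"dp": [0.1, 0, 0.4], "turn": [0, 0, -0.04], "claw": 0}, {"dp": [0.2, 0, 0.8], "turn": [0, 0, -0.08], "claw": 0}, {"dp": [0.3, 0.3, 1], "turn": [0, 0, -0.12], "claw": 0}, {"dp": [0.4, 0.6, 1], "turn": [0, 0, -0.16], "claw": 0}, {"dp": [0.5, 1, 1], "turn": [0, 0, -0.2], "claw": 0}, {"dp": [0.5, 1, 1], "turn": [0, 0, -0.24], "claw": 0}]}}

```text
t: 24.45
ee_pos: [520.3, -179.8, 168.1]
orientation: [-1.515, -0.457, 0.46]
ft_force: [-0.7, -0.0, -1.1]
width: 19.7
```

```bash
python3 - <<'E'
from m import *
st(); d=cam("wrist");save(d,"k1w",None,1.5)
E
```

```text
t24.45 [ 520.3 -179.8  168.1] [[0.83, -0.0, -0.55], [0.55, 0.01, 0.83], [-0.0, -1.0, 0.01]] w19.7 F [-0.7 -0.  -1.1] q [-0.36  0.39  1.83  0.    0.92 -0.94]
```

View pics/k1w.png

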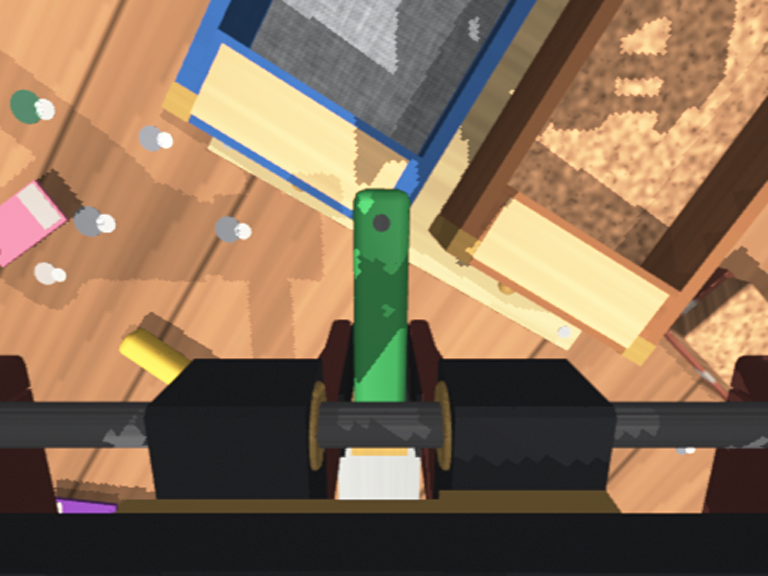

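{"fn": "jog_arm", "kwargs": {"steps": [{"dp": [0.1, 0.4, 0.2], "turn": [0, 0, -0.04], "claw": 0}, {"dp": [0.3, 0.8, 0.2], "turn": [0, 0, -0.08], "claw": 0}, {"dp": [0.4, 1, 0.2], "turn": [0, 0, -0.12], "claw": 0}, {"dp": [0.5, 1, 0.2], "turn": [0, 0, -0.15], "claw": 0}]}}

```text
t: 24.83
ee_pos: [560.2, -99.0, 183.9]
orientation: [-1.563, -0.083, 0.085]
ft_force: [0.6, -0.2, -0.9]
width: 19.7
```

{"fn": "jog_arm", "kwargs": {"steps": [{"dp": [0, 0.5, 0], "turn": [0, 0, 0], "claw": 0}, {"dp": [0, 0.9, 0], "turn": [0, 0, 0], "claw": 0}, {"dp": [0, 0.9, 0], "turn": [0, 0, 0], "claw": 0}]}}

```text
t: 25.08
ee_pos: [559.8, -23.4, 183.4]
orientation: [-1.561, -0.086, 0.09]
ft_force: [-0.0, 1.2, -0.7]
width: 19.9
```

```bash
python3 - <<'E'
from m import *
st()
E
```

```text
t25.08 [559.8 -23.4 183.4] [[0.99, -0.0, -0.11], [0.11, 0.01, 0.99], [-0.0, -1.0, 0.01]] w19.9 F [-0.   1.2 -0.7] q [-0.07  0.38  1.8   0.01  0.96 -0.18]
```

{"fn": "jog_arm", "kwargs": {"steps": [{"dp": [0.03, 0.3, 0], "turn": [0, 0, -0.018], "claw": 0}, {"dp": [0.03, 0.61, -0.2], "turn": [0, 0, -0.018], "claw": 0}, {"dp": [0.03, 0.61, -0.4], "turn": [0, 0, -0.018], "claw": 0}, {"dp": [0.03, 0.61, -0.4], "turn": [0, 0, -0.018], "claw": 0}]}}

```text
t: 25.42
ee_pos: [560.2, 25.7, 148.8]
orientation: [-1.563, -0.041, 0.052]
ft_force: [-0.9, -0.4, -0.9]
width: 20.0
```

```bash
python3 - <<'E'
from m import *
st(); d=cam("wrist");save(d,"k2w",None,1.5); save(cam("top"),"k2t",(190,130,320,240),6)
E
```

```text
t25.42 [560.2  25.7 148.8] [[1.0, -0.01, -0.06], [0.06, 0.01, 1.0], [-0.01, -1.0, 0.01]] w20.0 F [-0.9 -0.4 -0.9] q [ 0.02  0.43  1.82  0.01  0.9  -0.05]
```

View pics/k2w.png

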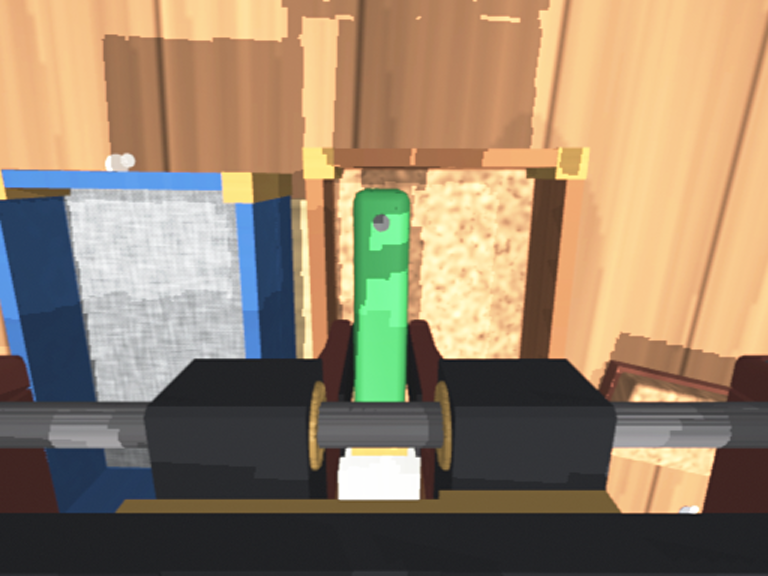

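View pics/k2t.png

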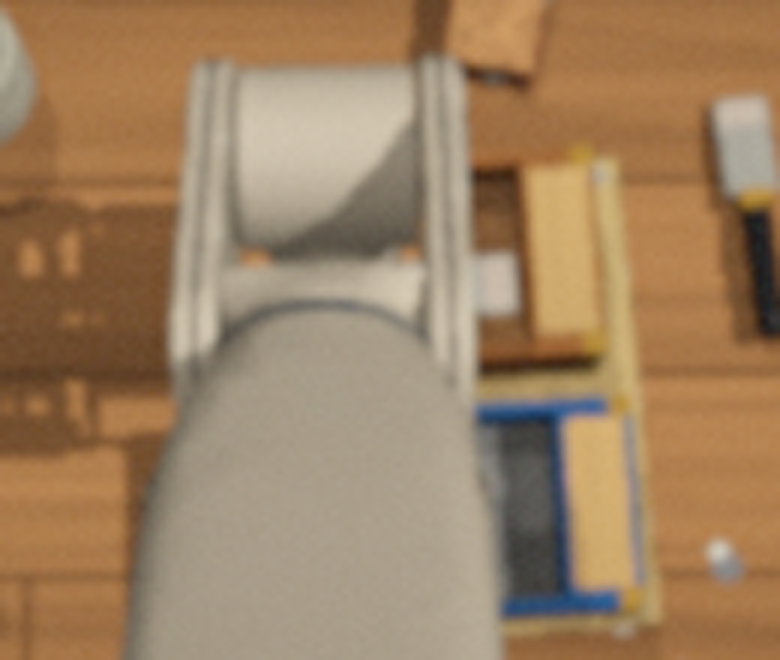

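```bash
python3 - <<'E'
from m import *
d=cam("wrist")
print("handle end",ray(d,383/1.5,191/1.5,165),"foot rim inner",ray(d,445/1.5,168/1.5,105), "rim left inner",ray(d,330/1.5,250/1.5,105),"right inner",ray(d,560/1.5,250/1.5,105))
t=cam("top"); print("blade end",ray(t,190+518/6,130+283/6,157),"wall",ray(t,190+523/6,130+255/6,105),ray(t,190+528/6,130+330/6,105))
E
```

```text
handle end [558.66893882  86.16744305 165.        ] foot rim inner [587.23821127  96.21274278 105.        ] rim left inner [534.71155224  54.39720884 105.        ] right inner [646.85880236  60.85229329 105.        ]
blade end [563.20543077 -81.29117288 157.        ] wall [591.47464431 -87.48614525 105.        ] [544.10885519 -89.89743354 105.        ]
```

```bash
python3 - <<'E'
from m import *
d=cam("wrist");P=d["P"]
for y in (40,60,80):
    s=(abs(P[...,1]-y)<6)
    f=s&(P[...,2]>57)&(P[...,2]<67)&(P[...,0]>515)
    r=s&(P[...,2]>100)&(P[...,2]<110)&(P[...,0]>510)&(P[...,0]<680)
    rx=P[r][:,0]
    print(y,"floor",np.percentile(P[f][:,0],[1,99]).round(1),"rim",[ (g.min().round(1),g.max().round(1)) for g in (rx[rx<560],rx[rx>610]) if len(g)])
E
```

```text
40 floor [531.8 645.8] rim [(np.float64(523.2), np.float64(531.6)), (np.float64(645.0), np.float64(654.2))]
60 floor [530.4 644.7] rim [(np.float64(522.1), np.float64(530.5)), (np.float64(644.0), np.float64(652.5))]
80 floor [529.5 643.5] rim [(np.float64(521.1), np.float64(529.6)), (np.float64(642.6), np.float64(651.7))]
```

{"fn": "jog_arm", "kwargs": {"steps": [{"dp": [0.07, 0, 0], "turn": [0, 0, -0.003], "claw": 0}, {"dp": [0.07, 0, -0.3], "turn": [0, 0, -0.003], "claw": 0}, {"dp": [0.07, 0, -0.6], "turn": [0, 0, -0.003], "claw": 0}, {"dp": [0.07, 0, -0.8], "turn": [0, 0, -0.003], "claw": 0}, {"dp": [0.07, 0, -0.9], "turn": [0, 0, -0.003], "claw": 0}, {"dp": [0.07, 0, -0.98], "turn": [0, 0, -0.003], "claw": 0}, {"dp": [0.07, 0, -0.98], "turn": [0, 0, -0.003], "claw": 0}]}}

```text
t: 26.25
ee_pos: [568.5, 24.2, 73.4]
orientation: [-1.563, -0.034, 0.037]
ft_force: [-0.3, 0.1, -0.7]
width: 19.9
```

```bash
python3 - <<'E'
from m import *
st(); d=cam("wrist");save(d,"k3w",None,1.5)
E
```

```text
t26.25 [568.5  24.2  73.4] [[1.0, -0.0, -0.05], [0.05, 0.01, 1.0], [-0.0, -1.0, 0.01]] w19.9 F [-0.3  0.1 -0.7] q [ 0.02  0.55  1.84  0.01  0.75 -0.04]
```

View pics/k3w.png

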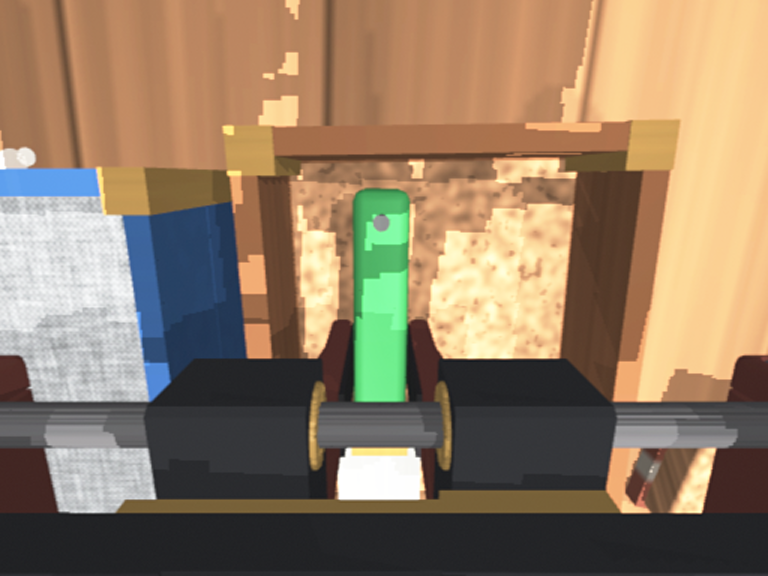

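{"fn": "jog_arm", "kwargs": {"steps": [{"dp": [-0.04, 0, -0.04], "turn": [0, 0, 0], "claw": 0}, {"dp": [-0.04, 0, -0.07], "turn": [0, 0, 0], "claw": 0}, {"dp": [-0.04, 0, -0.07], "turn": [0, 0, 0], "claw": 0.33}, {"dp": [-0.04, 0, -0.07], "turn": [0, 0, 0], "claw": 0.33}, {"dp": [-0.04, 0, -0.07], "turn": [0, 0, 0], "claw": 0.33}, {"dp": [-0.04, 0, 0.3], "turn": [0, 0, 0], "claw": 0.33}, {"dp": [-0.04, 0, 0.6], "turn": [0, 0, 0], "claw": 0.33}, {"dp": [-0.04, 0, 1], "turn": [0, 0, 0], "claw": 0.33}, {"dp": [-0.04, 0, 1], "turn": [0, 0, 0], "claw": 0.33}]}}

```text
t: 27.05
ee_pos: [569.3, 24.4, 159.8]
orientation: [-1.563, -0.042, 0.029]
ft_force: [1.0, 0.2, 0.3]
width: 29.1
```

```bash
python3 - <<'E'
from m import *
st(); d=cam("wrist");save(d,"k4w",None,1.5)
E
```

```text
t27.05 [569.3  24.4 159.8] [[1.0, 0.01, -0.05], [0.05, 0.01, 1.0], [0.01, -1.0, 0.01]] w29.1 F [1.  0.2 0.3] q [ 0.02  0.42  1.81  0.01  0.91 -0.03]
```

View pics/k4w.png

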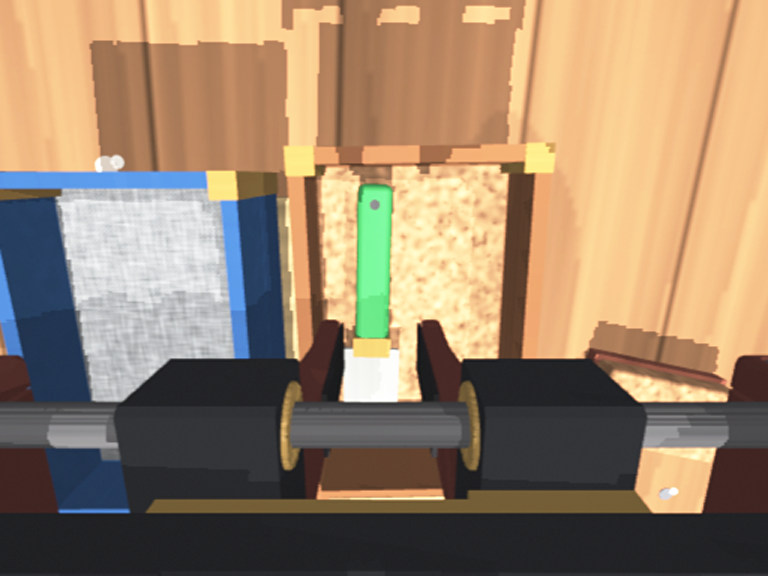

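Knife2 lies flat in the brown tray. Now knife1.

{"fn": "jog_arm", "kwargs": {"steps": [{"dp": [0, -0.2, 0.3], "turn": [0, 0, 0.03], "claw": 0.7}, {"dp": [0.1, -0.6, 0.5], "turn": [0, 0, 0.07], "claw": 0.7}, {"dp": [0.2, -1, 0.5], "turn": [0, 0, 0.11], "claw": 0.7}, {"dp": [0.2, -1, 0.5], "turn": [0, 0, 0.15], "claw": 0.7}]}}

```text
t: 27.43
ee_pos: [585.9, -59.8, 198.2]
orientation: [-1.526, -0.411, 0.401]
ft_force: [-0.5, 0.4, -0.7]
width: 52.4
```

{"fn": "jog_arm", "kwargs": {"steps": [{"dp": [0, -0.3, 0], "turn": [0, 0, 0.04], "claw": 0.7}, {"dp": [0.1, -0.7, 0], "turn": [0, 0, 0.08], "claw": 0.7}, {"dp": [0.2, -1, 0], "turn": [0, 0, 0.12], "claw": 0.7}, {"dp": [0.2, -1, 0], "turn": [0, 0, 0.16], "claw": 0.7}, {"dp": [0.2, -1, 0], "turn": [0, 0, 0.2], "claw": 0.7}]}}

```text
t: 27.85
ee_pos: [601.6, -141.4, 196.8]
orientation: [-1.372, -0.891, 0.885]
ft_force: [-0.3, -0.4, -0.7]
width: 61.4
```

{"fn": "jog_arm", "kwargs": {"steps": [{"dp": [0, -0.3, 0], "turn": [0, 0, 0.04], "claw": 0.7}, {"dp": [0.1, -0.7, 0], "turn": [0, 0, 0.08], "claw": 0.7}, {"dp": [0.2, -1, 0], "turn": [0, 0, 0.12], "claw": 0.7}, {"dp": [0.2, -1, 0], "turn": [0, 0, 0.15], "claw": 0.7}, {"dp": [0.2, -1, 0], "turn": [0, 0, 0.15], "claw": 0.7}]}}

```text
t: 28.27
ee_pos: [617.2, -222.6, 195.4]
orientation: [-1.176, -1.241, 1.24]
ft_force: [0.4, -0.4, -0.1]
width: 61.0
```

```bash
python3 - <<'E'
from m import *
st(); d=cam("wrist");save(d,"l1w",None,1.5);tools(d)
E
```

```text
t28.27 [ 617.2 -222.6  195.4] [[-0.05, -0.01, -1.0], [1.0, 0.01, -0.05], [0.01, -1.0, 0.01]] w61.0 F [ 0.4 -0.4 -0.1] q [-0.37  0.5   1.57  0.01  1.08 -1.99]
yellow 796 ctr [ 459.5 -342.3] size [22. 47.] ang -3.1
black 1001 ctr [ 600.  -251.1] size [87. 18.] ang 6.6
```

View pics/l1w.png

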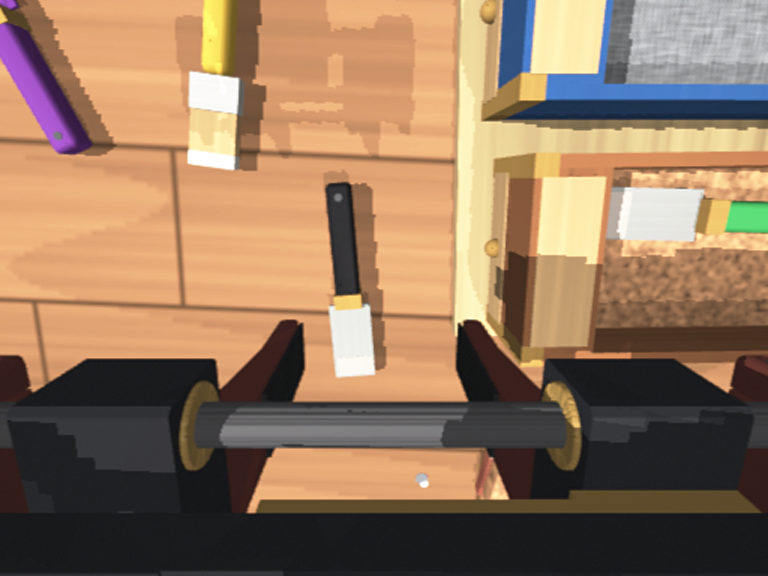

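{"fn": "jog_arm", "kwargs": {"steps": [{"dp": [0, -0.2, -0.3], "turn": [0, 0, 0.02], "claw": 0.7}, {"dp": [0, -0.34, -0.7], "turn": [0, 0, 0.02], "claw": 0.7}, {"dp": [0, -0.34, -1], "turn": [0, 0, 0.02], "claw": 0.7}, {"dp": [0, -0.34, -1], "turn": [0, 0, 0.02], "claw": 0.7}]}}

```text
t: 28.65
ee_pos: [613.0, -246.9, 109.7]
orientation: [-1.138, -1.276, 1.281]
ft_force: [-1.0, 1.6, -0.6]
width: 61.6
```

{"fn": "jog_arm", "kwargs": {"steps": [{"dp": [0, 0, -0.3], "turn": [0, 0, 0], "claw": 0.7}, {"dp": [0, 0, -0.7], "turn": [0, 0, 0], "claw": 0.7}, {"dp": [0, 0, -0.9], "turn": [0, 0, 0], "claw": 0.7}, {"dp": [0, 0, -0.9], "turn": [0, 0, 0], "claw": 0.7}]}}

```text
t: 28.98
ee_pos: [610.7, -244.9, 34.8]
orientation: [-1.133, -1.272, 1.281]
ft_force: [0.4, -0.1, -0.3]
width: 61.2
```

```bash
python3 - <<'E'
from m import *
st(); d=cam("wrist");save(d,"l2w",None,1.5);tools(d)
E
```

```text
t28.98 [ 610.7 -244.9   34.8] [[-0.1, -0.02, -0.99], [0.99, 0.01, -0.1], [0.02, -1.0, 0.02]] w61.2 F [ 0.4 -0.1 -0.3] q [-0.4   0.72  1.62  0.01  0.83 -2.08]
```

View pics/l2w.png

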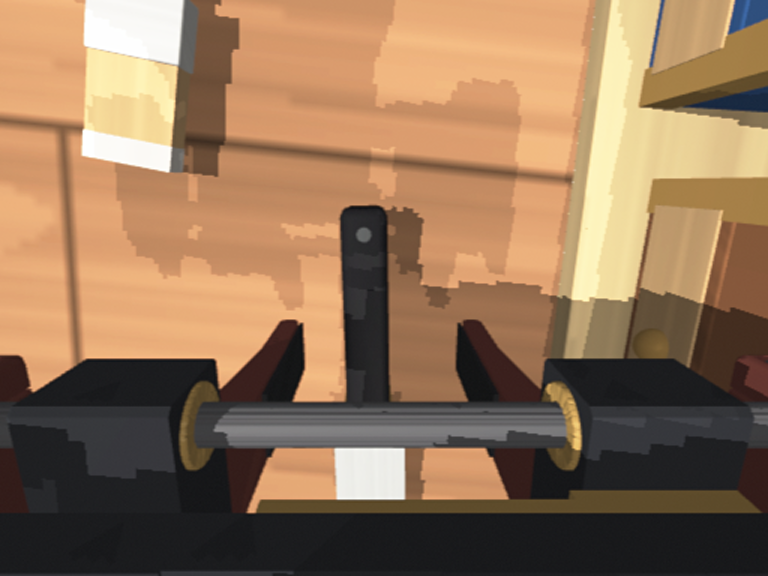

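{"fn": "jog_arm", "kwargs": {"steps": [{"dp": [0.07, -0.05, -0.18], "turn": [-0.002, -0.004, 0], "claw": 0.7}, {"dp": [0.07, -0.05, -0.36], "turn": [-0.002, -0.004, 0], "claw": 0.7}, {"dp": [0.07, -0.05, -0.36], "turn": [-0.002, -0.004, 0], "claw": 0.3}, {"dp": [0.07, -0.05, -0.36], "turn": [-0.002, -0.004, 0], "claw": 0}, {"dp": [0.07, -0.05, -0.36], "turn": [-0.002, -0.004, 0], "claw": 0}, {"dp": [0.07, -0.05, -0.36], "turn": [-0.002, -0.004, 0], "claw": 0}, {"dp": [0.07, -0.05, -0.36], "turn": [-0.002, -0.004, 0], "claw": 0}, {"dp": [0.07, -0.05, -0.36], "turn": [-0.002, -0.004, 0], "claw": 0}, {"dp": [0.07, -0.05, -0.36], "turn": [-0.002, -0.004, 0], "claw": 0}, {"dp": [0.07, -0.05, -0.36], "turn": [-0.002, -0.004, 0], "claw": 0}, {"dp": [0.07, -0.05, -0.36], "turn": [-0.002, -0.004, 0], "claw": 0}]}}

```text
t: 29.95
ee_pos: [617.9, -249.7, 8.6]
orientation: [-1.15, -1.28, 1.28]
ft_force: [-1.1, 0.5, 5.3]
width: 19.7
```

{"fn": "jog_arm", "kwargs": {"steps": [{"dp": [0, 0, 0.3], "turn": [0, 0, 0], "claw": 0}, {"dp": [0, 0, 0.7], "turn": [0, 0, 0], "claw": 0}, {"dp": [0, 0, 1], "turn": [0, 0, 0], "claw": 0}, {"dp": [0, 0, 1], "turn": [0, 0, -0.04], "claw": 0}, {"dp": [0, 0, 1], "turn": [0, 0, -0.08], "claw": 0}]}}

```text
t: 30.37
ee_pos: [619.0, -250.2, 90.6]
orientation: [-1.272, -1.095, 1.09]
ft_force: [0.0, 0.1, -1.7]
width: 19.7
```

{"fn": "jog_arm", "kwargs": {"steps": [{"dp": [0, 0, 0.4], "turn": [0, 0, -0.04], "claw": 0}, {"dp": [0, 0, 0.8], "turn": [0, 0, -0.08], "claw": 0}, {"dp": [0, 0.3, 1], "turn": [0, 0, -0.12], "claw": 0}, {"dp": [0, 0.7, 1], "turn": [0, 0, -0.16], "claw": 0}, {"dp": [0, 1, 1], "turn": [0, 0, -0.2], "claw": 0}]}}

```text
t: 30.78
ee_pos: [619.5, -169.2, 172.1]
orientation: [-1.477, -0.621, 0.61]
ft_force: [0.1, 0.2, -2.3]
width: 19.7
```

{"fn": "jog_arm", "kwargs": {"steps": [{"dp": [0, 0.3, 0.1], "turn": [0, 0, -0.04], "claw": 0}, {"dp": [0, 0.6, 0.1], "turn": [0, 0, -0.08], "claw": 0}, {"dp": [0, 1, 0.1], "turn": [0, 0, -0.12], "claw": 0}, {"dp": [0, 1, 0.1], "turn": [0, 0, -0.16], "claw": 0}, {"dp": [0, 1, 0.1], "turn": [0, 0, -0.2], "claw": 0}]}}

```text
t: 31.2
ee_pos: [619.1, -87.2, 179.8]
orientation: [-1.564, -0.137, 0.125]
ft_force: [-0.7, 0.3, -1.1]
width: 19.8
```

{"fn": "jog_arm", "kwargs": {"steps": [{"dp": [0, 0.5, 0], "turn": [0, 0, 0], "claw": 0}, {"dp": [0, 1, 0], "turn": [0, 0, 0], "claw": 0}, {"dp": [0, 1, 0], "turn": [0, 0, 0], "claw": 0}]}}

```text
t: 31.45
ee_pos: [618.5, -1.9, 179.4]
orientation: [-1.562, -0.139, 0.128]
ft_force: [1.0, -0.8, -1.0]
width: 19.7
```

```bash
python3 - <<'E'
from m import *
st()
E
```

```text
t31.45 [618.5  -1.9 179.4] [[0.99, 0.01, -0.17], [0.17, 0.01, 0.99], [0.01, -1.0, 0.0]] w19.7 F [ 1.  -0.8 -1. ] q [-0.02  0.46  1.68  0.01  0.99 -0.2 ]
```

{"fn": "jog_arm", "kwargs": {"steps": [{"dp": [-0.03, 0.2, -0.1], "turn": [0, 0, -0.038], "claw": 0}, {"dp": [-0.06, 0.34, -0.3], "turn": [0, 0, -0.038], "claw": 0}, {"dp": [-0.06, 0.34, -0.4], "turn": [0, 0, -0.038], "claw": 0}, {"dp": [-0.06, 0.34, -0.4], "turn": [0, 0, -0.038], "claw": 0}]}}

```text
t: 31.78
ee_pos: [612.1, 25.4, 145.2]
orientation: [-1.566, -0.043, 0.039]
ft_force: [0.4, -1.2, -0.2]
width: 19.5
```

```bash
python3 - <<'E'
from m import *
st(); d=cam("wrist");save(d,"m1w",None,1.5);P=d["P"]
for y in (45,60,80):
    s=(abs(P[...,1]-y)<6)
    r=s&(P[...,2]>98)&(P[...,2]<110)&(P[...,0]>510)&(P[...,0]<680); rx=P[r][:,0]
    print(y,"rim",[ (g.min().round(1),g.max().round(1)) for g in (rx[rx<560],rx[rx>630]) if len(g)])
g=(d["hsv"][...,0]>45)&(d["hsv"][...,0]<80)&(d["hsv"][...,1]>100)&(P[...,2]<95)&(P[...,2]>60); print("green",P[g].min(0).round(),P[g].max(0).round())
E
```

```text
t31.78 [612.1  25.4 145.2] [[1.0, 0.0, -0.05], [0.05, 0.0, 1.0], [0.0, -1.0, 0.0]] w19.5 F [ 0.4 -1.2 -0.2] q [ 0.02  0.5   1.71  0.    0.93 -0.04]
45 rim [(np.float64(522.6), np.float64(531.7)), (np.float64(644.9), np.float64(653.4))]
60 rim [(np.float64(522.0), np.float64(530.9)), (np.float64(644.0), np.float64(652.6))]
80 rim [(np.float64(521.0), np.float64(529.9)), (np.float64(642.7), np.float64(651.6))]
green [550.  -3.  60.] [576.  87.  84.]
```

View pics/m1w.png

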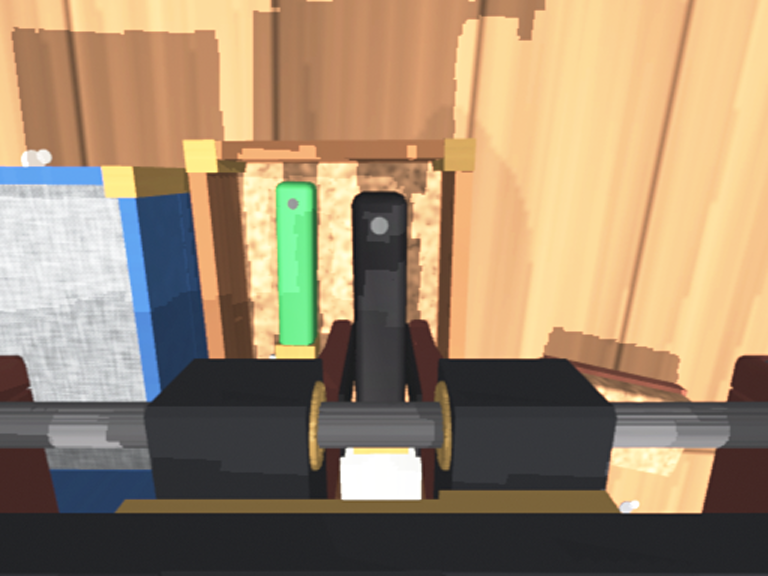

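{"fn": "jog_arm", "kwargs": {"steps": [{"dp": [0.01, 0, -0.3], "turn": [0, 0, 0], "claw": 0}, {"dp": [0.01, 0, -0.5], "turn": [0, 0, 0], "claw": 0}, {"dp": [0.01, 0, -0.7], "turn": [0, 0, 0], "claw": 0}, {"dp": [0.01, 0, -0.85], "turn": [0, 0, 0], "claw": 0}, {"dp": [0.01, 0, -0.92], "turn": [0, 0, 0], "claw": 0}, {"dp": [0.01, 0, -0.92], "turn": [0, 0, 0], "claw": 0}, {"dp": [0.01, 0, -0.92], "turn": [0, 0, 0], "claw": 0}]}}

```text
t: 32.42
ee_pos: [614.2, 24.4, 73.1]
orientation: [-1.567, -0.044, 0.037]
ft_force: [-0.4, 0.1, -0.2]
width: 19.9
```

```bash
python3 - <<'E'
from m import *
st(); d=cam("wrist");save(d,"m2w",None,1.5)
E
```

```text
t32.42 [614.2  24.4  73.1] [[1.0, 0.0, -0.05], [0.05, 0.0, 1.0], [0.0, -1.0, 0.0]] w19.9 F [-0.4  0.1 -0.2] q [ 0.02  0.6   1.74  0.01  0.8  -0.04]
```

View pics/m2w.png

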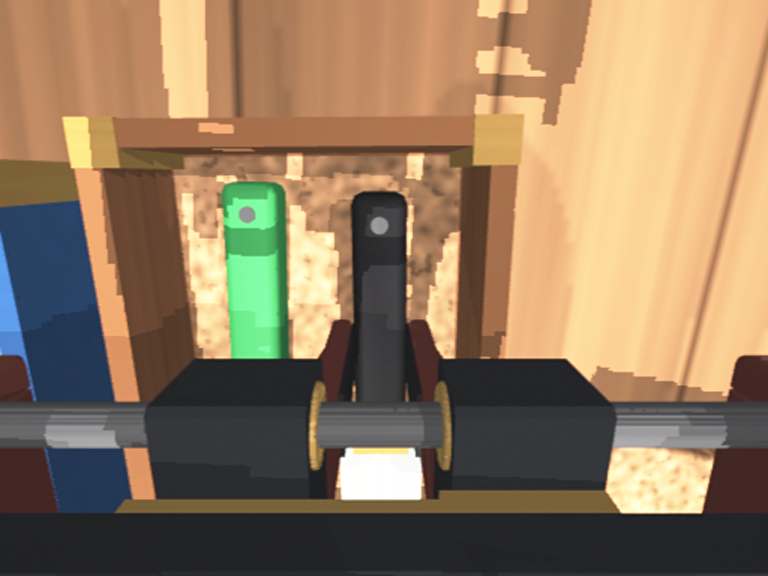

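{"fn": "jog_arm", "kwargs": {"steps": [{"dp": [-0.02, 0, -0.03], "turn": [0, 0, 0], "claw": 0}, {"dp": [-0.02, 0, -0.04], "turn": [0, 0, 0], "claw": 0}, {"dp": [-0.02, 0, -0.04], "turn": [0, 0, 0], "claw": 0.32}, {"dp": [-0.02, 0, -0.04], "turn": [0, 0, 0], "claw": 0.32}, {"dp": [-0.02, 0, -0.04], "turn": [0, 0, 0], "claw": 0.32}, {"dp": [-0.02, 0, 0.3], "turn": [0, 0, 0], "claw": 0.32}, {"dp": [-0.02, 0, 0.6], "turn": [0, 0, 0], "claw": 0.32}, {"dp": [-0.02, 0, 1], "turn": [0, 0, 0], "claw": 0.32}, {"dp": [-0.02, 0, 1], "turn": [0, 0, 0], "claw": 0.32}]}}

```text
t: 33.22
ee_pos: [616.5, 24.7, 159.5]
orientation: [-1.567, -0.052, 0.029]
ft_force: [1.1, -0.1, 0.4]
width: 28.3
```

```bash
python3 - <<'E'
from m import *
st(); d=cam("wrist");save(d,"m3w",None,1.5); tools(cam("top"))
E
```

```text
t33.22 [616.5  24.7 159.5] [[1.0, 0.01, -0.05], [0.05, 0.0, 1.0], [0.01, -1.0, 0.0]] w28.3 F [ 1.1 -0.1  0.4] q [ 0.02  0.48  1.7   0.    0.94 -0.04]
yellow 137 ctr [ 431.7 -342. ] size [21. 94.] ang -5.6
```

View pics/m3w.png

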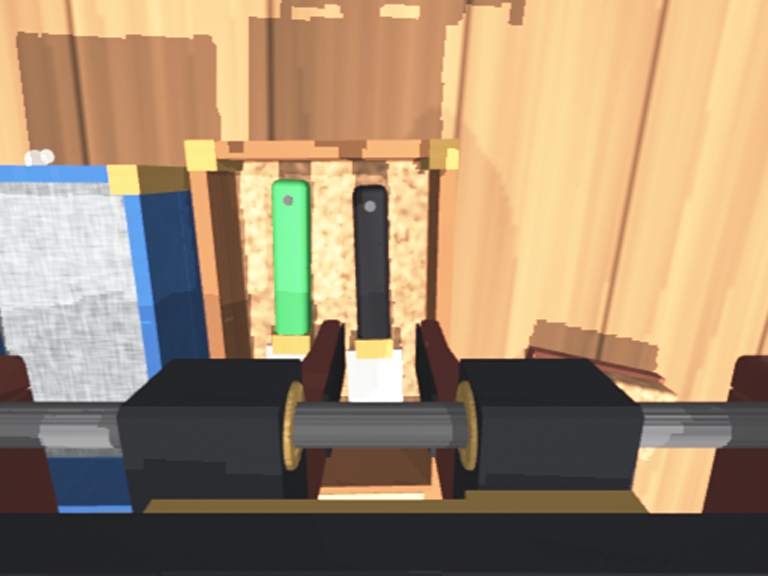

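Both knives lie flat in the brown tray. Now flat2.

{"fn": "jog_arm", "kwargs": {"steps": [{"dp": [-0.1, -0.3, 0.3], "turn": [0, 0, 0.03], "claw": 0.7}, {"dp": [-0.3, -0.7, 0.5], "turn": [0, 0, 0.07], "claw": 0.7}, {"dp": [-0.45, -1, 0.5], "turn": [0, 0, 0.1], "claw": 0.7}, {"dp": [-0.45, -1, 0.5], "turn": [0, 0, 0.1], "claw": 0.7}]}}

```text
t: 33.65
ee_pos: [575.5, -58.5, 194.5]
orientation: [-1.547, -0.294, 0.284]
ft_force: [0.4, 1.0, -0.3]
width: 51.4
```

{"fn": "jog_arm", "kwargs": {"steps": [{"dp": [-0.1, -0.3, 0], "turn": [0, 0, 0.03], "claw": 0.7}, {"dp": [-0.3, -0.7, 0], "turn": [0, 0, 0.07], "claw": 0.7}, {"dp": [-0.45, -1, 0], "turn": [0, 0, 0.1], "claw": 0.7}, {"dp": [-0.45, -1, 0], "turn": [0, 0, 0.12], "claw": 0.7}]}}

```text
t: 33.98
ee_pos: [536.8, -141.0, 192.7]
orientation: [-1.484, -0.584, 0.582]
ft_force: [0.7, 0.4, -0.2]
width: 61.3
```

{"fn": "jog_arm", "kwargs": {"steps": [{"dp": [-0.1, -0.3, 0], "turn": [0, 0, 0.03], "claw": 0.7}, {"dp": [-0.3, -0.7, 0], "turn": [0, 0, 0.07], "claw": 0.7}, {"dp": [-0.45, -1, 0], "turn": [0, 0, 0.1], "claw": 0.7}, {"dp": [-0.45, -1, 0], "turn": [0, 0, 0.12], "claw": 0.7}]}}

```text
t: 34.32
ee_pos: [498.5, -223.6, 190.9]
orientation: [-1.378, -0.871, 0.875]
ft_force: [0.1, 0.7, 0.2]
width: 61.3
```

{"fn": "jog_arm", "kwargs": {"steps": [{"dp": [-0.1, -0.3, 0], "turn": [0, 0, 0.03], "claw": 0.7}, {"dp": [-0.3, -0.7, 0], "turn": [0, 0, 0.07], "claw": 0.7}, {"dp": [-0.45, -1, 0], "turn": [0, 0, 0.09], "claw": 0.7}, {"dp": [-0.45, -1, 0], "turn": [0, 0, 0.09], "claw": 0.7}]}}

```text
t: 34.65
ee_pos: [460.5, -306.2, 189.4]
orientation: [-1.271, -1.081, 1.09]
ft_force: [0.0, 0.3, 0.1]
width: 61.7
```

```bash
python3 - <<'E'
from m import *
st(); d=cam("wrist");save(d,"n1w",None,1.5);tools(d)
E
```

```text
t34.65 [ 460.5 -306.2  189.4] [[0.16, -0.01, -0.99], [0.99, 0.0, 0.16], [0.0, -1.0, 0.01]] w61.7 F [0.  0.3 0.1] q [-0.61  0.37  1.81 -0.    0.98 -2.01]
yellow 320 ctr [ 432.9 -337.4] size [97. 18.] ang 0.2
```

View pics/n1w.png

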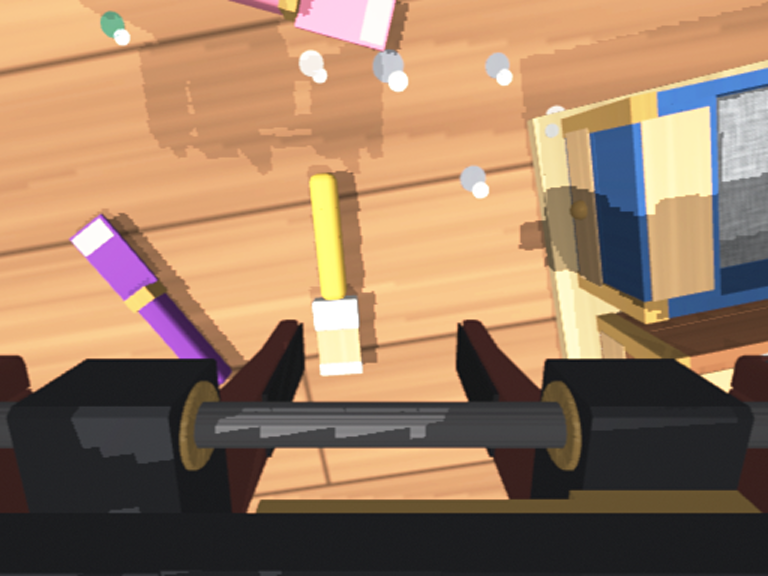

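```bash
python3 - <<'E'
from m import *
d=cam("wrist")
a=ray(d,323/1.5,176/1.5,18);b=ray(d,335/1.5,296/1.5,18);c=ray(d,341/1.5,373/1.5,18);print(a,b,c,np.degrees(np.arctan2((b-a)[1],(b-a)[0])))
P=d["P"];h=d["hsv"]
m=(h[...,0]>22)&(h[...,0]<33)&(h[...,1]>150)&(P[...,2]>14)&(P[...,1]<-300)&(P[...,1]>-380)
Q=P[m][:,:2].astype(np.float32); r=cv2.minAreaRect(Q);print(len(Q),r)
E
```

```text
[ 387.38635373 -334.84987696   18.        ] [ 480.93588969 -343.9500452    18.        ] [ 547.8593103 -351.8946145   18.       ] -5.556049846122365
195 ((433.3760681152344, -343.6192626953125), (17.599355697631836, 97.27249908447266), 84.8050537109375)
```

{"fn": "jog_arm", "kwargs": {"steps": [{"dp": [-0.1, -0.25, -0.3], "turn": [0, 0, 0.02], "claw": 0.7}, {"dp": [-0.16, -0.44, -0.7], "turn": [0, 0, 0.02], "claw": 0.7}, {"dp": [-0.16, -0.44, -1], "turn": [0, 0, 0.02], "claw": 0.7}, {"dp": [-0.16, -0.44, -1], "turn": [0, 0, 0.02], "claw": 0.7}]}}

```text
t: 35.08
ee_pos: [446.6, -335.7, 104.6]
orientation: [-1.237, -1.122, 1.132]
ft_force: [-0.3, 1.3, -0.4]
width: 61.5
```

{"fn": "jog_arm", "kwargs": {"steps": [{"dp": [0, 0, -0.3], "turn": [0, 0, 0], "claw": 0.7}, {"dp": [0, 0, -0.7], "turn": [0, 0, 0], "claw": 0.7}, {"dp": [0, 0, -0.9], "turn": [0, 0, 0], "claw": 0.7}, {"dp": [0, 0, -0.9], "turn": [0, 0, 0], "claw": 0.7}]}}

```text
t: 35.42
ee_pos: [445.5, -333.0, 30.1]
orientation: [-1.231, -1.12, 1.131]
ft_force: [-0.7, 0.2, 0.4]
width: 61.3
```

```bash
python3 - <<'E'
from m import *
st(); d=cam("wrist");save(d,"n2w",None,1.5)
E
```

```text
t35.42 [ 445.5 -333.    30.1] [[0.11, -0.02, -0.99], [0.99, 0.01, 0.11], [0.01, -1.0, 0.02]] w61.3 F [-0.7  0.2  0.4] q [-0.66  0.62  1.86 -0.    0.69 -2.12]
```

View pics/n2w.png

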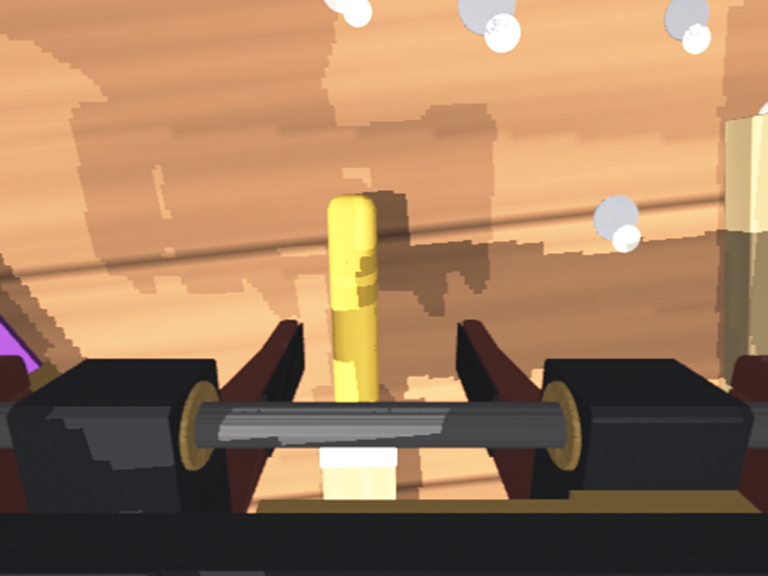

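{"fn": "jog_arm", "kwargs": {"steps": [{"dp": [0, -0.1, 0], "turn": [-0.002, -0.004, 0], "claw": 0.7}, {"dp": [0, -0.1, -0.16], "turn": [-0.002, -0.004, 0], "claw": 0.7}, {"dp": [0, -0.1, -0.31], "turn": [-0.002, -0.004, 0], "claw": 0.3}, {"dp": [0, -0.1, -0.31], "turn": [-0.002, -0.004, 0], "claw": 0}, {"dp": [0, -0.1, -0.31], "turn": [-0.002, -0.004, 0], "claw": 0}, {"dp": [0, -0.1, -0.31], "turn": [-0.002, -0.004, 0], "claw": 0}, {"dp": [0, -0.1, -0.31], "turn": [-0.002, -0.004, 0], "claw": 0}, {"dp": [0, -0.1, -0.31], "turn": [-0.002, -0.004, 0], "claw": 0}, {"dp": [0, -0.1, -0.31], "turn": [-0.002, -0.004, 0], "claw": 0}, {"dp": [0, -0.1, -0.31], "turn": [-0.002, -0.004, 0], "claw": 0}, {"dp": [0, -0.1, -0.31], "turn": [-0.002, -0.004, 0], "claw": 0}]}}

```text
t: 36.38
ee_pos: [446.7, -342.2, 7.4]
orientation: [-1.248, -1.128, 1.13]
ft_force: [-0.2, 1.3, 3.7]
width: 19.7
```

```bash
python3 - <<'E'
from m import *
st()
E
```

```text
t36.38 [ 446.7 -342.2    7.4] [[0.11, -0.01, -0.99], [0.99, 0.01, 0.11], [0.01, -1.0, 0.01]] w19.7 F [-0.2  1.3  3.7] q [-0.68  0.66  1.86  0.    0.63 -2.14]
```

{"fn": "jog_arm", "kwargs": {"steps": [{"dp": [0, 0, 0.3], "turn": [0, 0, 0], "claw": 0}, {"dp": [0, 0, 0.7], "turn": [0, 0, 0], "claw": 0}, {"dp": [0, 0.1, 1], "turn": [0, 0, 0], "claw": 0}, {"dp": [0, 0.3, 1], "turn": [0, 0, -0.04], "claw": 0}, {"dp": [0, 0.6, 1], "turn": [0, 0, -0.08], "claw": 0}]}}

```text
t: 36.8
ee_pos: [448.1, -295.7, 89.3]
orientation: [-1.354, -0.938, 0.935]
ft_force: [-0.3, 0.6, -0.7]
width: 19.7
```

{"fn": "jog_arm", "kwargs": {"steps": [{"dp": [0, 0, 0.4], "turn": [0, 0, -0.04], "claw": 0}, {"dp": [0, 0.2, 0.8], "turn": [0, 0, -0.08], "claw": 0}, {"dp": [0, 0.4, 1], "turn": [0, 0, -0.12], "claw": 0}, {"dp": [0, 0.7, 1], "turn": [0, 0, -0.16], "claw": 0}, {"dp": [0, 1, 1], "turn": [0, 0, -0.18], "claw": 0}]}}

```text
t: 37.22
ee_pos: [448.7, -215.4, 170.8]
orientation: [-1.511, -0.501, 0.492]
ft_force: [-1.3, 0.0, -1.3]
width: 19.5
```

{"fn": "jog_arm", "kwargs": {"steps": [{"dp": [0, 0.3, 0], "turn": [0, 0, -0.04], "claw": 0}, {"dp": [-0.05, 0.6, 0], "turn": [0, 0, -0.08], "claw": 0}, {"dp": [-0.1, 1, 0], "turn": [0, 0, -0.12], "claw": 0}, {"dp": [-0.1, 1, 0], "turn": [0, 0, -0.14], "claw": 0}]}}

```text
t: 37.55
ee_pos: [438.7, -131.6, 170.4]
orientation: [-1.563, -0.152, 0.147]
ft_force: [0.1, -0.5, -0.2]
width: 19.8
```

{"fn": "jog_arm", "kwargs": {"steps": [{"dp": [-0.1, 0.5, 0], "turn": [0, 0, 0], "claw": 0}, {"dp": [-0.1, 1, 0], "turn": [0, 0, 0], "claw": 0}, {"dp": [-0.1, 1, 0], "turn": [0, 0, 0], "claw": 0}]}}

```text
t: 37.8
ee_pos: [429.1, -46.9, 170.1]
orientation: [-1.561, -0.154, 0.15]
ft_force: [0.3, -0.4, -1.2]
width: 19.6
```

```bash
python3 - <<'E'
from m import *
st()
E
```

```text
t37.80 [429.1 -46.9 170.1] [[0.98, 0.0, -0.19], [0.19, 0.0, 0.98], [0.0, -1.0, 0.0]] w19.6 F [ 0.3 -0.4 -1.2] q [-0.14  0.22  2.08  0.01  0.84 -0.34]
```

{"fn": "jog_arm", "kwargs": {"steps": [{"dp": [0.02, 0.4, 0], "turn": [0, 0, -0.047], "claw": 0}, {"dp": [0.02, 0.67, -0.2], "turn": [0, 0, -0.047], "claw": 0}, {"dp": [0.02, 0.67, -0.25], "turn": [0, 0, -0.047], "claw": 0}, {"dp": [0.02, 0.67, -0.25], "turn": [0, 0, -0.047], "claw": 0}]}}

```text
t: 38.13
ee_pos: [429.8, 7.5, 149.3]
orientation: [-1.566, -0.039, 0.039]
ft_force: [1.0, 0.1, -1.2]
width: 19.7
```

```bash
python3 - <<'E'
from m import *
st(); d=cam("wrist");save(d,"o1w",None,1.5);P=d["P"]
for y in (35,50,65):
    s=(abs(P[...,1]-y)<6)
    r=s&(P[...,2]>98)&(P[...,2]<110)&(P[...,0]>350)&(P[...,0]<508); rx=P[r][:,0]
    print(y,"rim",[ (g.min().round(1),g.max().round(1)) for g in (rx[rx<400],rx[rx>470]) if len(g)])
r=(abs(P[...,0]-450)<15)&(P[...,2]>98)&(P[...,2]<110)&(P[...,1]>50)&(P[...,1]<110); print("foot rim y",np.percentile(P[r][:,1],[2,98]))
h=d["hsv"];g=(h[...,0]>22)&(h[...,0]<33)&(h[...,1]>150)&(P[...,2]>125)&(P[...,2]<180)&(abs(P[...,0]-430)<30); print("yel",P[g].min(0).round(),P[g].max(0).round())
E
```

```text
t38.13 [429.8   7.5 149.3] [[1.0, 0.0, -0.05], [0.05, 0.0, 1.0], [0.0, -1.0, 0.0]] w19.7 F [ 1.   0.1 -1.2] q [-0.01  0.26  2.1   0.01  0.78 -0.07]
35 rim [(np.float64(367.0), np.float64(375.5)), (np.float64(488.7), np.float64(497.7))]
50 rim [(np.float64(366.1), np.float64(374.9)), (np.float64(488.0), np.float64(497.0))]
65 rim [(np.float64(365.6), np.float64(378.8)), (np.float64(487.4), np.float64(496.0))]
foot rim y [79.38753685 87.50229627]
yel [420. -11. 158.] [438.  67. 165.]
```

View pics/o1w.png

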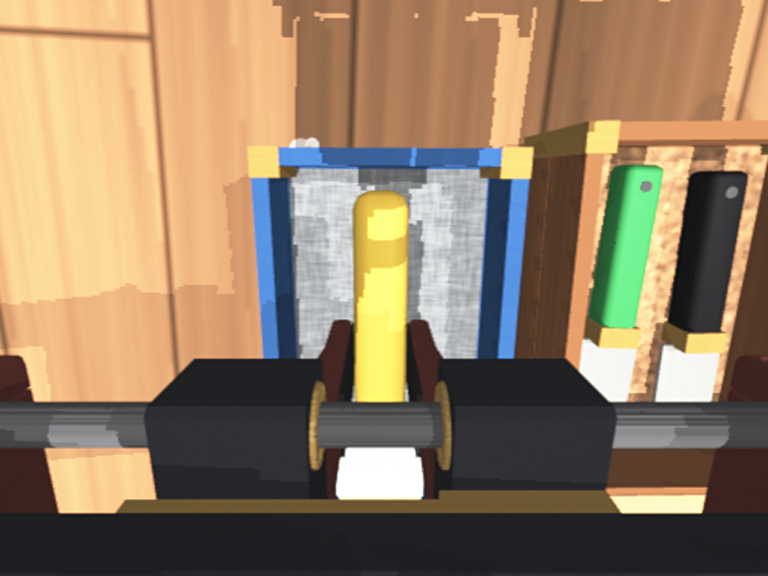

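{"fn": "jog_arm", "kwargs": {"steps": [{"dp": [0.02, 0, -0.3], "turn": [0, 0, 0], "claw": 0}, {"dp": [0.02, 0, -0.5], "turn": [0, 0, 0], "claw": 0}, {"dp": [0.02, 0, -0.7], "turn": [0, 0, 0], "claw": 0}, {"dp": [0.02, 0, -0.85], "turn": [0, 0, 0], "claw": 0}, {"dp": [0.02, 0, -0.95], "turn": [0, 0, 0], "claw": 0}, {"dp": [0.02, 0, -0.97], "turn": [0, 0, 0], "claw": 0}, {"dp": [0.02, 0, -0.97], "turn": [0, 0, 0], "claw": 0}]}}

```text
t: 38.77
ee_pos: [431.9, 6.1, 72.1]
orientation: [-1.566, -0.038, 0.037]
ft_force: [0.5, -0.4, -0.3]
width: 19.8
```

{"fn": "jog_arm", "kwargs": {"steps": [{"dp": [0, 0, -0.04], "turn": [0, 0, 0], "claw": 0}, {"dp": [0, 0, -0.05], "turn": [0, 0, 0], "claw": 0}, {"dp": [0, 0, -0.05], "turn": [0, 0, 0], "claw": 0.4}, {"dp": [0, 0, -0.05], "turn": [0, 0, 0], "claw": 0.4}, {"dp": [0, 0, -0.05], "turn": [0, 0, 0], "claw": 0.4}, {"dp": [0, 0, -0.05], "turn": [0, 0, 0], "claw": 0.4}]}}

```text
t: 39.27
ee_pos: [432.2, 6.2, 68.4]
orientation: [-1.566, -0.038, 0.037]
ft_force: [-0.6, -0.0, -0.4]
width: 34.5
```

{"fn": "jog_arm", "kwargs": {"steps": [{"dp": [0, 0, 0.3], "turn": [0, 0, 0], "claw": 0.4}, {"dp": [0, 0, 0.6], "turn": [0, 0, 0], "claw": 0.4}, {"dp": [0, 0, 1], "turn": [0, 0, 0], "claw": 0.4}, {"dp": [0, 0, 1], "turn": [0, 0, 0], "claw": 0.4}]}}

```text
t: 39.6
ee_pos: [435.1, 6.2, 152.8]
orientation: [-1.567, -0.045, 0.031]
ft_force: [1.8, -0.7, -0.3]
width: 35.0
```

{"fn": "jog_arm", "kwargs": {"steps": [{"dp": [0, -0.3, 0.5], "turn": [0, 0, 0], "claw": 0.4}, {"dp": [0, -0.6, 1], "turn": [0, 0, 0], "claw": 0.4}, {"dp": [0, -1, 1], "turn": [0, 0, 0], "claw": 0.4}]}}

```text
t: 39.85
ee_pos: [437.1, -73.4, 236.8]
orientation: [-1.567, -0.052, 0.029]
ft_force: [2.0, -0.5, -0.1]
width: 35.2
```

{"fn": "jog_arm", "kwargs": {"steps": [{"dp": [-0.2, -0.5, 0.5], "turn": [0, 0, 0], "claw": 0.4}, {"dp": [-0.2, -1, 0.5], "turn": [0, 0, 0], "claw": 0.4}, {"dp": [-0.2, -1, 0.5], "turn": [0, 0, 0], "claw": 0.4}]}}

```text
t: 40.1
ee_pos: [421.8, -157.3, 279.4]
orientation: [-1.57, -0.054, 0.024]
ft_force: [0.7, -0.2, 0.3]
width: 34.7
```

{"fn": "jog_arm", "kwargs": {"steps": [{"dp": [-0.2, -0.5, 0], "turn": [0, 0, 0], "claw": 0.4}, {"dp": [-0.2, -1, 0], "turn": [0, 0, 0], "claw": 0.4}, {"dp": [-0.2, -1, 0], "turn": [0, 0, 0], "claw": 0.4}]}}

```text
t: 40.35
ee_pos: [405.6, -242.3, 279.8]
orientation: [-1.573, -0.053, 0.02]
ft_force: [0.1, 0.1, 0.1]
width: 34.9
```

{"fn": "jog_arm", "kwargs": {"steps": [{"dp": [-0.2, -0.5, 0], "turn": [0, 0, 0], "claw": 0.4}, {"dp": [-0.2, -1, 0], "turn": [0, 0, 0], "claw": 0.4}, {"dp": [-0.2, -1, 0], "turn": [0, 0, 0], "claw": 0.4}, {"dp": [-0.2, -1, 0], "turn": [0, 0, 0], "claw": 0.4}]}}

```text
t: 40.68
ee_pos: [389.3, -323.7, 279.1]
orientation: [-1.573, -0.05, 0.018]
ft_force: [0.1, 1.0, 0.2]
width: 35.3
```

```bash
python3 - <<'E'
from m import *
st(); d=cam("top");save(d,"p1t",(50,90,350,290),2.6);P=d["P"]
s=cam("scene");save(s,"p1s",(130,80,450,320),2.4)
m=((P[...,2]>97)&(P[...,2]<113)&(P[...,1]<140)&(P[...,1]>-170)&(P[...,0]>330)&(P[...,0]<700))
for nm,mm in [("brown",m&(P[...,0]>505)),("blue",m&(P[...,0]<500))]:
    cs,_=cv2.findContours(mm.astype(np.uint8),cv2.RETR_EXTERNAL,cv2.CHAIN_APPROX_NONE); c=max(cs,key=len)[:,0]
    W=np.array([ray(d,a,b,105)[:2] for a,b in c],np.float32); r=cv2.minAreaRect(W); 
    Q=P[mm]; A=np.c_[Q[:,:2],np.ones(len(Q))]; k=np.linalg.lstsq(A,Q[:,2],rcond=None)[0]
    print(nm,np.round(r[0]),np.round(r[1]),round(r[2],1),"rim slope deg",np.degrees(k[:2]).round(2),"z",Q[:,2].mean().round(1))
for nm,lo,hi in [("green",(40,120,50),(80,255,255)),("yellow",(22,150,110),(33,255,255)),("black",(0,0,0),(180,255,55))]:
    for mm,ss,c in clusters(d,lo,hi,20):
        q=np.nanmedian(P[mm],0)
        if -150<q[1]<120 and 360<q[0]<660: print(nm,np.round(q),np.nanmin(P[mm],0).round(),np.nanmax(P[mm],0).round())
h=d["hsv"]
for n,dd in (("top",d),("scene",s)):
    PP=dd["P"];hh=dd["hsv"];red=((hh[...,0]<6)|(hh[...,0]>174))&(hh[...,1]>170)&(abs(PP[...,1]-391)<30)&(abs(PP[...,0]-460)<40)&(PP[...,2]>120)
    Q=PP[red]; A=np.c_[Q[:,2],np.ones(len(Q))]; print(n,"brush slope",[np.degrees(np.linalg.lstsq(A,Q[:,i],rcond=None)[0][0]).round(1) for i in (0,1)],np.median(Q,0).round(),Q[:,2].max())
E
```

```text
t40.68 [ 389.3 -323.7  279.1] [[1.0, 0.02, -0.04], [0.04, -0.0, 1.0], [0.02, -1.0, -0.0]] w35.3 F [0.1 1.  0.2] q [-0.72  0.17  1.84  0.01  1.11 -0.77]
brown [589. -15.] [132. 241.] 3.1 rim slope deg [-0.01 -0.16] z 105.2
blue [433. -34.] [130. 240.] 2.6 rim slope deg [-0.2  -0.18] z 105.4
green [561.  45.  83.] [552.   3.  57.] [572.  88.  91.]
yellow [428.  16.  82.] [420. -26.  57.] [445.  63.  91.]
black [607.  41.  83.] [602.   7.  77.] [615.  79.  89.]
top brush slope [np.float64(-0.6), np.float64(1.7)] [461. 387. 204.] 236.824183702631
scene brush slope [np.float64(-1.7), np.float64(-0.2)] [475. 393. 197.] 234.64116325547434
```

View pics/p1t.png

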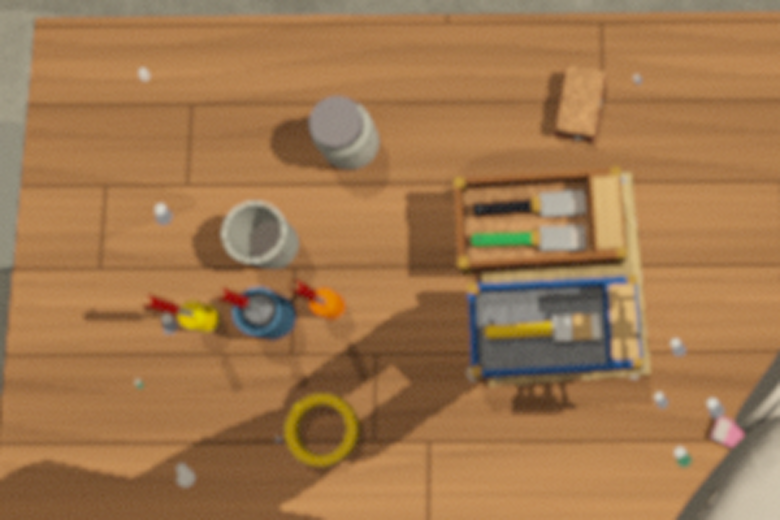

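View pics/p1s.png

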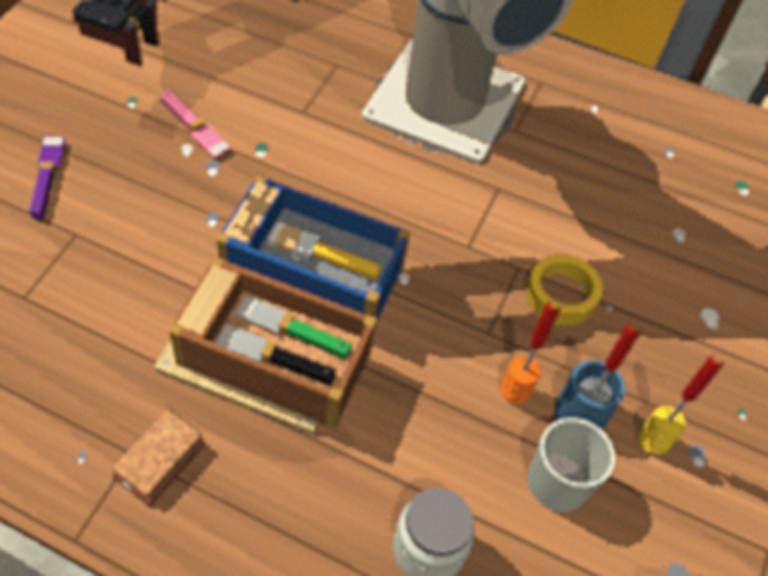

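Everything checks out: the boxes are flat, the tools are in their trays, and the brush, pot and stand are upright. Handing in.

```bash
python3 -c "
from workcell import ctrl
print(ctrl.close_job())"
```

```text
the job is handed in; nothing more can be done
None
```

The job is done and handed in at about 41 s of the 208 s allowed; the hand-in gives no verdict.

- **Boxes:** I pushed both over against the board's edge, blue first. Both lie flat on the board with their trays up, rims at 105 mm and tilted less than 0.3°.
- **Brushing:** The long pot brush made three full strokes in the white pot. Its tip went down to about 6–8 mm above the pot's underside and up to about 80 mm. I worked these heights out from the gripper's position and did not measure them directly. The brush is back head down in its stand, within about 2° of upright.
- **Tools:** The black and green filling knives lie flat side by side in the brown tray. The yellow flat brush lies flat in the blue tray. There was no orange flat brush in the scene.
- **Left alone:** In the last pictures the pot and stand are upright. The jar, tape, sanding block and look-alikes appear unmoved, though I judged that by eye. The arm was clear of everything.

No check failed or disagreed.

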